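Clear the bench hook and hold a pipe blank in its corner

TASK

Clear the short octagonal offcut off the bench hook into the scrap box, then lay the long octagonal pipe blank on the bench hook with one end against the stop block. Finish holding: with one diagonal push of the fingers on the blank, about a kilo's worth, press it against the fence and down on the base board at the same time, and keep pushing there when your program ends, with the fingers touching only the blank. Leave everything else on the bench where it is.

Things in the scene. Friction and masses are not known exactly. Their poses are not given: they have to be found in the camera images.
- jig: The bench hook, fixed to the bench: base board with fence and stop block. Origin: centre of the board's underside, on the bench; x from the board's open long edge (robot side) to the fence, y along the fence to the stop block, z up. Board: x -65 to 65, y -105 to 105, 15 thick. Fence's inner face at x = 45, stop block's inner face at y = 80 (mm). The other two edges are open.
- jig_bed: Pale plywood base board of the bench hook, 130 (x) x 210 (y) x 15; origin and axes as the bench hook's.
- jig_fence: Wooden fence along the far long edge of the board, 20 thick (x), 210 long (y), 24 high, its top 39 above the bench. Origin: centre of its underside, on the board's upper face; axes as the bench hook's.
- jig_stop: Wooden stop block at the board's left end, 75 (x, out from the fence) x 25 (y), 24 high, its top 39 above the bench. Origin: centre of its underside, on the board's upper face; axes as the bench hook's.
- blank: The pipe blank: long octagonal dark-wood bar, 150 long, 36 across flats (each flat 15 wide), about 150 g, lying flat down on the bench: two flats upright (gripping faces, 10 to 26 above its underside), one level on top, the upper ones between sloping 45 degrees. Origin: centre of its underside; x along it, z up. Ends alike. Seated, its middle is 18 from the fence's face, 75 from the stop's.
- blank_mid (a point): Middle of the pipe blank, on its long axis, 18 above its underside.
- offcut: The offcut: short piece of the same octagonal bar, 50 long, 36 across flats, about 50 g, lying with one flat down on the bench hook's base board. Origin: centre of its underside; x along its length; z up.
- offcut_mid (a point): Middle of the offcut, 18 above its underside.
- scrap_box: Open pale-wood scrap box fixed to the bench, 150 (x) x 130 (y) x 50 high outside, walls and floor 5 thick, empty but for flat shavings. Origin: centre of its underside; z up.
- strip: Bystander, to be left alone: square dark-wood strip, 150 x 24 x 24, lying (mm). Origin: under its middle.
- slat: Bystander, to be left alone: flat dark-wood slat, 160 x 45 x 14, lying (mm). Origin: under its middle.
- bottle: Bystander, to be left alone: white plastic bottle, 60 across, 130 tall (mm). Origin: under its middle.
- jar: Bystander, to be left alone: dark metal jar, 72 across, 70 tall (mm). Origin: under its middle.
- driver: Bystander, to be left alone: screwdriver with a wooden handle (mm). Origin: under its middle.
- hammer: Bystander, to be left alone: small hammer with a dark handle (mm). Origin: under its middle.
- brush: Bystander, to be left alone: brush with a wooden handle (mm). Origin: under its middle.

How it is judged:
On the way, in this order (a step that is already met when the one before it is completed fails the run):
1. the offcut lies in the scrap box, let go (x of offcut_mid in the frame of scrap_box between -0.07 and 0.07 m and y of offcut_mid in the frame of scrap_box between -0.06 and 0.06 m and z of offcut_mid in the frame of scrap_box below 0.05 m and contact force between the arm and offcut below 0.1 N), for 0.2 s.
2. the pipe blank lies on the base board of the bench hook (x of blank_mid in the frame of jig between -0.06 and 0.05 m and y of blank_mid in the frame of jig between -0.08 and 0.03 m and z of blank_mid in the frame of jig between 0.029 and 0.038 m), for 0.2 s.
At the end, for the whole second after the job is handed in: Offcut untouched in the scrap box. Blank still on the board, along the fence (0.05 rad), within 4 mm of the fence and 3.5 mm of the stop. Fingers push it with 5 to 45 N, it presses the fence with 1.5 to 40 N and the board with 3.5 to 40 N; fingers do not press on the bench hook (x of offcut_mid in the frame of scrap_box between -0.07 and 0.07 m and y of offcut_mid in the frame of scrap_box between -0.06 and 0.06 m and z of offcut_mid in the frame of scrap_box below 0.05 m and x of blank_mid in the frame of jig between 0.023 and 0.0295 m and y of blank_mid in the frame of jig between 0.0015 and 0.0085 m and z of blank_mid in the frame of jig between 0.0305 and 0.0355 m and angle between the x axis of blank and the y axis of jig, either way round below 0.05 rad and contact force between blank and jig_fence between 1.5 and 40 N and contact force between blank and jig_bed between 3.5 and 40 N and contact force between the fingers and blank between 5 and 45 N and contact force between offcut and the arm below 0.1 N and contact force between the fingers and jig below 0.5 N and linear speed of blank below 0.01 m/s and linear speed of offcut below 0.02 m/s); the arm keeps its last pose, push and grip.
It fails at once if a bystander is pushed out of its place (more than 40 mm) (distance of any of strip, slat, bottle, jar, driver, hammer, brush from where it was at the start of the episode above 0.04 m).
It also fails if it takes over 64 s, if anything falls off the work surface, if the arm or the gripper's body presses on something with over 40 N, if the wrist force passes 120 N, or if a joint passes its speed limit or range.

ROBOT

A 7-joint arm with a two-finger parallel gripper is mounted at the origin on the work surface. World frame = base frame: x ahead of the robot, y to its left, z up, the work surface at z = 0. Lengths are in m, angles in rad, forces in N, time in s.
With the tool pointing down it reaches from about 0.4 to 0.875 m from the base axis. Payload 6.5 kg.
Tool frame: the origin (TCP) lies between the finger pads; the fingertips stand 17 mm ahead of it and the grasp point (between the pads) lies 2 mm behind it (r.finger_overhang is the distance from the TCP to the fingertips, in m); z points along the fingers, y is the line along which they close (so a half turn about z gives the same grasp; the last joint's range is limited). The gripper opens to 88 mm and grips with 3 to 60 N. Pads are 18 mm wide; open, the fingers measure 123 mm over their backs; the gripper's body (75 mm by 187 mm) begins 45 mm behind the grasp point.
Start: joints at [1.283, 0.536, -0.004, 1.538, 0.003, 1.067, -0.071], TCP at [0.143, -0.634, 0.256] pointing down, gripper open.
Joint ranges: [-2.7, 2.7], [-0.37, 2.16], [-1.27, 1.26], [0.24, 2.4], [-1.31, 4.45], [0.19, 1.91], [-2.76, 2.76]. Speed limits (rad/s): [2.39, 2.39, 3.14, 3.14, 3.14, 3.14, 3.14].

INTERFACE

Orientations are given as a rotation vector (axis times angle).
In Python, from plant import r gives the robot as it stands.
- The arm moves only by the tool drive_tool, never from a script. Its argument "motion" is a list of rows, each an object of numbers: "tx", "ty", "tz": the shift along the tool's x, y, z in mm; "ax", "ay", "az": the turn, a rotation vector about the tool's x, y, z in degrees; "fingers": the closure in counts, from 0 (fully open) to 255 (shut). In form: [{"tx": .., "ty": .., "tz": .., "ax": .., "ay": .., "az": .., "fingers": ..}, ...]. A call has 1 to 5 rows; each row is the pose to reach, as a shift and turn from the pose commanded when the call began, along the tool's axes at that moment; what a row does not reach only later rows make up. A row lasts 1/12 s, in which the tool goes at most 41.7 mm and 7.16 degrees, less where a joint would pass 70% of its speed; a pose out of reach is approached as far as the arm can. A call with a gripper value outside its range is refused whole. The fingers move at their own pace and stop on an object; "newtons" is the grip in N (left out, the last holds). Time passes only in rows, so rows that repeat a pose let the fingers close. It gives the time, the measured TCP pose, the force, the opening and the grip force at its end, in the units of the state.
- r.observe(): the state, without advancing time (a new reading comes with each control period).
- r.grab_frame(name): name is "scene" or "side" or "wrist"; returns a dict with "pixels" (480x640x3 uint8, red, green, blue), "fx", "fy", "cx", "cy" (pixels), "R" (3x3) and "t" (3): a world point X has camera coordinates R X + t. Camera axes: x right, y down, z forward; pixel columns grow to the right and rows downward; lengths in m; the calibration is good to about 2 mm. A picture is of the moment at which its call begins. There is no depth.
- r.finish_job(): hands the job in; it is judged then, once.
The state is a dict: "clock": time; "joints": joint angles; "qvel": joint speeds; "joint_efforts": joint torques, N m; "ee_pos": TCP position; "tcp_rot": TCP orientation; "contact_force": force on the tool from outside, world axes, zero at the start; "wrist_torque": the same for the moment, N m; "gripper_width": opening from 0.0 (shut) to 1.0 (fully open); "grip_force": force on a finger pad.
Only numpy, scipy, OpenCV 4.12 (cv2) and the standard library are available. Lean on these libraries where they do the work, as an engineer would, in place of code of your own. Each camera call takes 0.05 s, during which the arm holds its last target. There are 200 camera calls.

## Working session

There is one attempt and no reset: what is moved stays moved. The work goes in short steps, Python scripts to look and compute and a tool call to move; the robot and the scene stay as the last step left them, time stands still between calls to the robot, and variables do not carry over. Pictures are saved under pics/ and viewed, at most 10 in all, crops included, and the job is handed in when it is done.

Besides the shell and the picture viewer there is one more tool, called after "Emit:" by a JSON object that holds its "op" and its "data", one argument or row to a line. drive_tool: Moves the arm, as the interface text tells. Its arguments: {"type":"object","properties":{"motion":{"type":"array"},"newtons":{"type":"number"}},"required":["motion"]}

```bash
mkdir -p pics; ls; python3 - <<'E'
from plant import r
import cv2,pickle
for n in ("scene","side"):
    f=r.grab_frame(n); pickle.dump(f,open(n+".pkl","wb"))
    cv2.imwrite(f"pics/{n}0.png",f["pixels"][:,:,::-1])
    print(n,f["fx"],f["cx"],f["cy"],f["R"],f["t"])
print(r.observe())
E
```

```text
pics
scene 495.53964605742533 317.91710043811236 237.01091274447992 [[ 0.69919179  0.71488944 -0.00799506]
 [ 0.49202651 -0.48927565 -0.72008281]
 [-0.51869139  0.49954221 -0.69384207]] [-0.38591371 -0.26803653  1.6187361 ]
side 522.7150345317588 317.85814609003296 237.63763237412087 [[-0.68725523 -0.72641521  0.00109412]
 [-0.49445607  0.4666962  -0.73328566]
 [ 0.53215923 -0.5044954  -0.67991981]] [0.38119674 0.33636653 0.79389204]
{'clock': 0.1, 'joints': array([ 1.28279901,  0.53710698, -0.00443546,  1.53872504,  0.00261196,
        1.06731581, -0.07117745]), 'qvel': array([-0.00092936, -0.00228146, -0.00121766, -0.00165241, -0.0001733 ,
       -0.00010666, -0.00127312]), 'joint_efforts': array([ 1.61919423e-03, -5.72084570e+01,  9.93352085e-01, -2.52232075e+01,
       -5.62498556e-02,  1.35363205e-02,  6.48962305e-05]), 'ee_pos': array([ 0.14286156, -0.63358099,  0.25493519]), 'tcp_rot': array([-3.12076558e+00, -3.47668096e-01,  4.66041135e-04]), 'contact_force': array([ 0.13413642, -0.00427344, -0.730969  ]), 'wrist_torque': array([ 0.00371137, -0.00273693, -0.02946111]), 'grip_force': 0.0, 'gripper_width': 1.0031142045776487}
```

View pics/scene0.png

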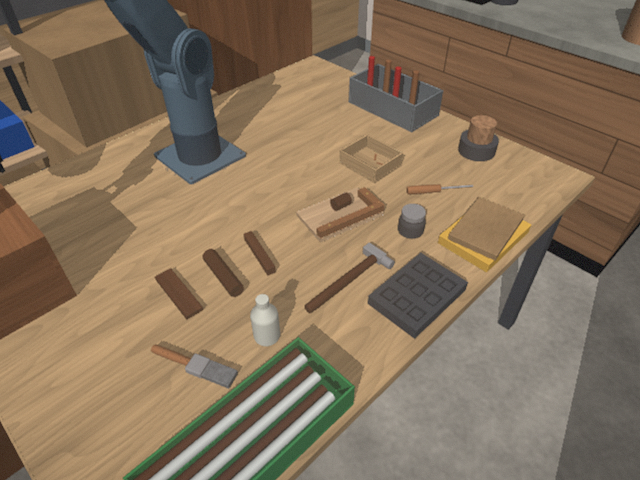

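View pics/side0.png

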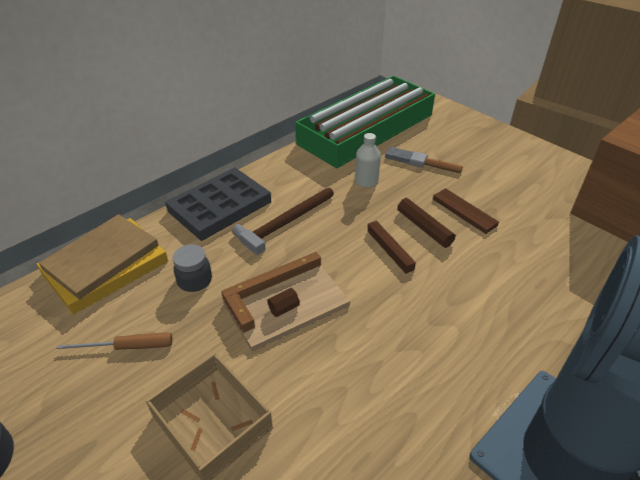

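The scene view shows the blank at about (223,272), with the strip at (260,253) and the slat at (178,294). The jig is at (343,212) with the offcut at (342,201), and the box is at (372,158). In the side view the blank is at (425,222), the offcut at (284,302), the jig at (285,300) and the box at (210,412).

```bash
cat > h.py <<'E'
import numpy as np,cv2,pickle
from scipy.spatial.transform import Rotation as Rot
def ray(f,p):
    d=f["R"].T@np.array([(p[0]-f["cx"])/f["fx"],(p[1]-f["cy"])/f["fy"],1.]); return -f["R"].T@f["t"],d
def onz(f,p,z):
    o,d=ray(f,p); return o+d*(z-o[2])/d[2]
def proj(f,X):
    c=f["R"]@np.asarray(X,float)+f["t"]; return np.array([f["fx"]*c[0]/c[2]+f["cx"],f["fy"]*c[1]/c[2]+f["cy"]])
def tri(fa,pa,fb,pb):
    oa,da=ray(fa,pa); ob,db=ray(fb,pb); s=np.linalg.lstsq(np.c_[da,-db],ob-oa,rcond=None)[0]
    A=oa+s[0]*da;B=ob+s[1]*db; return (A+B)/2,np.linalg.norm(A-B)
def dark(f,box,vmax):
    x0,y0,x1,y1=box; im=f["pixels"]; g=im.max(2)
    m=np.zeros(g.shape,np.uint8); m[y0:y1,x0:x1]=(g[y0:y1,x0:x1]<vmax)*255
    m=cv2.morphologyEx(m,cv2.MORPH_CLOSE,np.ones((5,5)))
    c=max(cv2.findContours(m,cv2.RETR_EXTERNAL,cv2.CHAIN_APPROX_NONE)[0],key=cv2.contourArea)
    return c
def tool(ob,X):  # world point -> shift in tool axes, mm
    R=Rot.from_rotvec(ob["tcp_rot"]).as_matrix(); return R.T@(np.asarray(X)-ob["ee_pos"])*1e3
E
python3 - <<'E'
from h import *
S=pickle.load(open("scene.pkl","rb"));D=pickle.load(open("side.pkl","rb"))
for nm,bs,bd in (("blank",(198,240,250,305),(392,190,460,252)),("offcut",(326,190,356,210),(264,284,304,318))):
    cs=[]
    for f,b in((S,bs),(D,bd)):
        c=dark(f,b,100); M=cv2.moments(c); ctr=(M["m10"]/M["m00"],M["m01"]/M["m00"])
        r=cv2.minAreaRect(c); bp=cv2.boxPoints(r); 
        e=[(bp[i]+bp[(i+1)%4])/2 for i in range(4)]
        ax=max(((e[0],e[2]),(e[1],e[3])),key=lambda q:np.linalg.norm(q[0]-q[1]))
        P=[onz(f,p,.018 if nm=="blank" else .033) for p in ax]; v=P[1]-P[0]
        print(nm,np.round(ctr,1),r,cv2.contourArea(c),np.round(P,4).tolist(),np.linalg.norm(v),np.degrees(np.arctan2(v[1],v[0]))); cs.append(ctr)
    print(tri(S,cs[0],D,cs[1]))
im=D["pixels"][:,:,::-1]
a=cv2.resize(im[240:360,205:365],None,fx=5,fy=5,interpolation=cv2.INTER_CUBIC)
cv2.imwrite("pics/a.png",a)
b=cv2.resize(im[350:480,135:300],None,fx=2.4,fy=2.4)
c=cv2.resize(im[180:280,350:510],None,fx=2.4,fy=2.4)
c=cv2.copyMakeBorder(c,0,b.shape[0]-c.shape[0],0,0,cv2.BORDER_CONSTANT)
cv2.imwrite("pics/b.png",np.hstack([b,c]))
E
```

```text
blank [223.  272.6] ((222.8939666748047, 272.2011413574219), (54.20247268676758, 15.41185474395752), 52.81529235839844) 735.0 [[0.3954, -0.2483, 0.018], [0.569, -0.2768, 0.018]] 0.1758863367201527 -9.326840417089041
blank [426.  222.8] ((425.34600830078125, 222.54861450195312), (65.60478973388672, 17.062536239624023), 37.47617721557617) 997.0 [[0.5639, -0.27, 0.018], [0.3996, -0.2467, 0.018]] 0.16590348374879754 171.93580443579324
(array([ 0.4810886 , -0.26226378,  0.01232185]), np.float64(0.003280126257103938))
offcut [340.8 201.4] ((340.7602844238281, 201.47259521484375), (11.75200366973877, 19.86254119873047), 65.55604553222656) 201.0 [[0.5209, 0.1571, 0.033], [0.5099, 0.0952, 0.033]] 0.06287869835403048 -100.05772360809141
offcut [283.1 302.3] ((283.00006103515625, 302.5000305175781), (19.677398681640625, 30.857736587524414), 63.43495178222656) 541.5 [[0.5054, 0.1016, 0.033], [0.5153, 0.1609, 0.033]] 0.06013353754003097 80.44088300980401
(array([0.5127604 , 0.12920981, 0.02965323]), np.float64(0.0005771676893575696))
```

View pics/a.png

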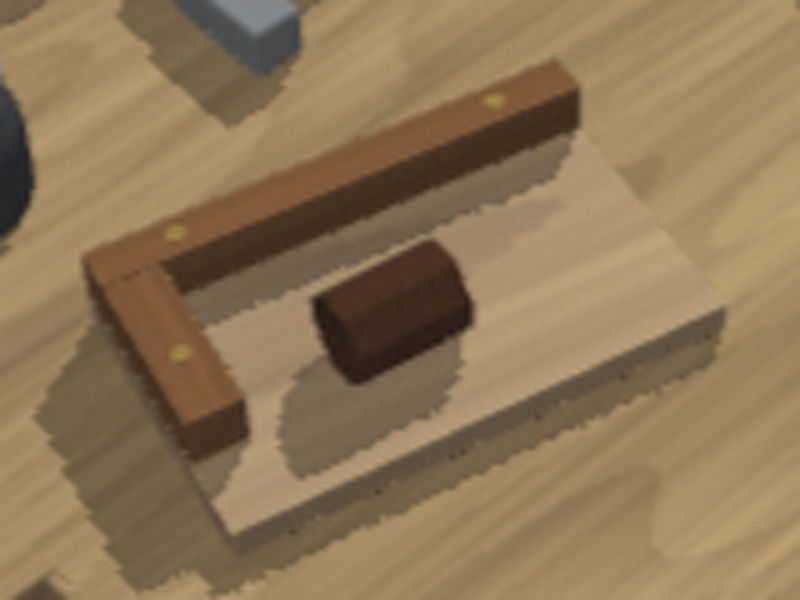

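View pics/b.png

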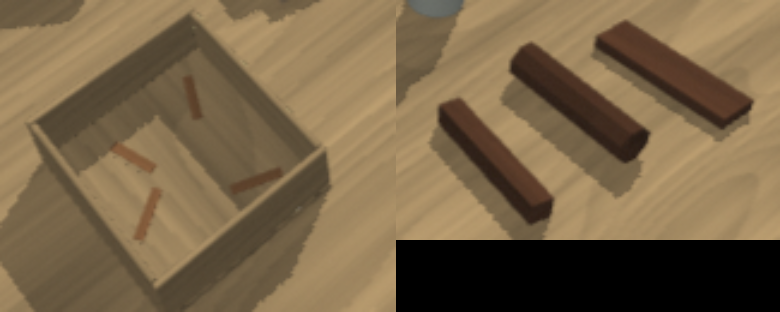

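The first crop shows the fence's top corners at (85,258), (560,58) and (580,90), the stop's end at (185,428)–(245,400) and the board corners at (725,308) and (235,535). The second shows the box rim corners at (192,13), (328,150), (155,285) and (30,125), and the blank as the middle bar.

```bash
python3 - <<'E'
from h import *
from scipy.optimize import least_squares
from plant import r
D=pickle.load(open("side.pkl","rb"))
A=lambda x,y:((x+.5)/5-.5+205,(y+.5)/5-.5+240)
B=lambda x,y:((x+.5)/2.4-.5+135,(y+.5)/2.4-.5+350)
J=[((65,105),onz(D,A(85,258),.039)),((65,-105),onz(D,A(560,58),.039)),((45,-105),onz(D,A(580,90),.039)),
((-10,105),onz(D,A(185,428),.039)),((-10,80),onz(D,A(245,400),.039)),((-65,-105),onz(D,A(725,308),.015)),((-65,105),onz(D,A(235,535),.015))]
def fit(J):
    L=np.array([j[0] for j in J])/1e3; W=np.array([j[1][:2] for j in J])
    f=lambda q:((L@np.array([[np.cos(q[2]),np.sin(q[2])],[-np.sin(q[2]),np.cos(q[2])]])+q[:2])-W).ravel()
    s=least_squares(f,[*W.mean(0),0]); return s.x,np.round(s.fun.reshape(-1,2)*1e3,1).tolist()
print("jig",*fit(J))
b=[onz(D,B(*p),.05) for p in((192,13),(328,150),(155,285),(30,125))]
print(np.round(b,3).tolist(),np.mean(b,0),[np.linalg.norm(b[i]-b[i-1]) for i in range(4)])
o=r.observe()
print(Rot.from_rotvec(o["tcp_rot"]).as_matrix().round(3).tolist())
print(tool(o,(.513,.129,.20)))
E
```

```text
jig [ 0.51777254  0.11479975 -0.18833351] [[-6.0, 4.7], [-0.7, 3.4], [-1.3, 0.4], [10.5, -2.6], [10.6, -3.8], [-3.0, -3.5], [-10.1, 1.4]]
[[0.491, 0.297, 0.05], [0.347, 0.294, 0.05], [0.35, 0.422, 0.05], [0.492, 0.423, 0.05]] [0.41980168 0.35922962 0.05      ] [np.float64(0.1255904177111463), np.float64(0.14420386740003127), np.float64(0.12810698464503648), np.float64(0.14165280500484548)]
[[0.975, 0.22, -0.0], [0.22, -0.975, 0.001], [-0.0, -0.002, -1.0]]
[ 528.89787287 -662.33927825   55.8911517 ]
```

```bash
cat >> h.py <<'E'
from scipy.optimize import least_squares
def fit(J):
    L=np.array([j[0] for j in J])/1e3; W=np.array([j[1][:2] for j in J])
    f=lambda q:((L@np.array([[np.cos(q[2]),np.sin(q[2])],[-np.sin(q[2]),np.cos(q[2])]])+q[:2])-W).ravel()
    s=least_squares(f,[*W.mean(0),0]); return s.x,np.round(s.fun.reshape(-1,2)*1e3,1).tolist()
E
python3 - <<'E'
from h import *
D=pickle.load(open("side.pkl","rb"))
A=lambda x,y:((x+.5)/5-.5+205,(y+.5)/5-.5+240)
J=[((65,105),onz(D,A(85,258),.039)),((65,-105),onz(D,A(560,58),.039)),((45,-105),onz(D,A(580,90),.039)),
((-30,105),onz(D,A(185,428),.039)),((-30,80),onz(D,A(245,400),.039)),((-65,-105),onz(D,A(725,308),.015)),((-65,105),onz(D,A(235,535),.015))]
print(fit(J))
E
```

```text
(array([ 0.52296783,  0.11373867, -0.22428741]), [[2.5, 0.6], [0.4, 0.9], [-0.2, -1.5], [-0.1, 0.4], [-0.9, -0.7], [-1.0, -1.5], [-0.7, 1.8]])
```

Emit:
{"op": "drive_tool", "data": {
  "motion": [
    {"tx": 40, "ty": -10, "tz": 0, "az": 0, "fingers": 0},
    {"tx": 78, "ty": -24, "tz": 0, "fingers": 0},
    {"tx": 115, "ty": -40, "fingers": 0},
    {"tx": 150, "ty": -60, "fingers": 0},
    {"tx": 185, "ty": -80, "fingers": 0}
  ]
}}

```text
invalid input at $.motion[0]: expected keys tx, ty, tz, ax, ay, az, fingers
```

Emit:
{"op": "drive_tool", "data": {
  "motion": [
    {"tx": 40, "ty": -10, "tz": 0, "ax": 0, "ay": 0, "az": 0, "fingers": 0},
    {"tx": 78, "ty": -24, "tz": 0, "ax": 0, "ay": 0, "az": 0, "fingers": 0},
    {"tx": 115, "ty": -40, "tz": 0, "ax": 0, "ay": 0, "az": 0, "fingers": 0},
    {"tx": 150, "ty": -60, "tz": 0, "ax": 0, "ay": 0, "az": 0, "fingers": 0},
    {"tx": 185, "ty": -80, "tz": 0, "ax": 0, "ay": 0, "az": 0, "fingers": 0}
  ]
}}

```text
clock: 0.52
ee_pos: [0.3071, -0.5137, 0.2553]
tcp_rot: [-3.122, -0.348, 0.0]
contact_force: [1.3, -1.0, -0.2]
gripper_width: 1.002
grip_force: 0.0
```

Emit:
{"op": "drive_tool", "data": {
  "motion": [
    {"tx": 40, "ty": -10, "tz": 0, "ax": 0, "ay": 0, "az": 0, "fingers": 0},
    {"tx": 72, "ty": -32, "tz": 0, "ax": 0, "ay": 0, "az": 0, "fingers": 0},
    {"tx": 105, "ty": -54, "tz": 0, "ax": 0, "ay": 0, "az": 0, "fingers": 0},
    {"tx": 140, "ty": -76, "tz": 0, "ax": 0, "ay": 0, "az": 0, "fingers": 0},
    {"tx": 170, "ty": -100, "tz": 0, "ax": 0, "ay": 0, "az": 0, "fingers": 0}
  ]
}}

```text
clock: 0.93
ee_pos: [0.4513, -0.3785, 0.2554]
tcp_rot: [-3.122, -0.349, -0.0]
contact_force: [0.5, -0.1, -0.1]
gripper_width: 1.005
grip_force: 0.0
```

Emit:
{"op": "drive_tool", "data": {
  "motion": [
    {"tx": 13, "ty": -37, "tz": 0, "ax": 0, "ay": 0, "az": 0, "fingers": 0},
    {"tx": 26, "ty": -74, "tz": 0, "ax": 0, "ay": 0, "az": 0, "fingers": 0},
    {"tx": 39, "ty": -111, "tz": 0, "ax": 0, "ay": 0, "az": 0, "fingers": 0},
    {"tx": 52, "ty": -148, "tz": 0, "ax": 0, "ay": 0, "az": 0, "fingers": 0},
    {"tx": 66, "ty": -185, "tz": 0, "ax": 0, "ay": 0, "az": 0, "fingers": 0}
  ]
}}

```text
clock: 1.35
ee_pos: [0.4729, -0.1836, 0.2555]
tcp_rot: [-3.122, -0.347, 0.001]
contact_force: [0.4, -0.8, 1.0]
gripper_width: 1.0
grip_force: 0.0
```

Emit:
{"op": "drive_tool", "data": {
  "motion": [
    {"tx": 13, "ty": -37, "tz": 0, "ax": 0, "ay": 0, "az": 0, "fingers": 0},
    {"tx": 26, "ty": -74, "tz": 0, "ax": 0, "ay": 0, "az": 0, "fingers": 0},
    {"tx": 39, "ty": -111, "tz": 0, "ax": 0, "ay": 0, "az": 0, "fingers": 0},
    {"tx": 52, "ty": -148, "tz": 0, "ax": 0, "ay": 0, "az": 0, "fingers": 0},
    {"tx": 66, "ty": -185, "tz": 0, "ax": 0, "ay": 0, "az": 0, "fingers": 0}
  ]
}}

```text
clock: 1.77
ee_pos: [0.4965, 0.0113, 0.2556]
tcp_rot: [3.122, 0.347, -0.001]
contact_force: [1.1, -0.4, 0.1]
gripper_width: 0.998
grip_force: 0.0
```

Emit:
{"op": "drive_tool", "data": {
  "motion": [
    {"tx": 10, "ty": -20, "tz": 0, "ax": 0, "ay": 0, "az": -7, "fingers": 0},
    {"tx": 20, "ty": -40, "tz": 0, "ax": 0, "ay": 0, "az": -14, "fingers": 0},
    {"tx": 25, "ty": -60, "tz": 0, "ax": 0, "ay": 0, "az": -21, "fingers": 0},
    {"tx": 30, "ty": -80, "tz": 0, "ax": 0, "ay": 0, "az": -28, "fingers": 0},
    {"tx": 30, "ty": -80, "tz": 0, "ax": 0, "ay": 0, "az": -35, "fingers": 0}
  ]
}}

```text
clock: 2.18
ee_pos: [0.5081, 0.0992, 0.2557]
tcp_rot: [-2.863, -1.287, -0.001]
contact_force: [-0.5, 0.6, 0.3]
gripper_width: 0.997
grip_force: 0.0
```

Emit:
{"op": "drive_tool", "data": {
  "motion": [
    {"tx": 0, "ty": 0, "tz": 0, "ax": 0, "ay": 0, "az": -7, "fingers": 0},
    {"tx": 0, "ty": 0, "tz": 0, "ax": 0, "ay": 0, "az": -14, "fingers": 0},
    {"tx": 0, "ty": 0, "tz": 0, "ax": 0, "ay": 0, "az": -21, "fingers": 0},
    {"tx": 0, "ty": 0, "tz": 0, "ax": 0, "ay": 0, "az": -28, "fingers": 0},
    {"tx": 0, "ty": 0, "tz": 0, "ax": 0, "ay": 0, "az": -31, "fingers": 0}
  ]
}}

```text
clock: 2.6
ee_pos: [0.5084, 0.0941, 0.2553]
tcp_rot: [-2.423, -1.999, 0.001]
contact_force: [0.6, -0.0, -0.2]
gripper_width: 0.999
grip_force: 0.0
```

```bash
python3 - <<'E'
from h import *
from plant import r
f=r.grab_frame("wrist"); pickle.dump(f,open("w1.pkl","wb"));cv2.imwrite("pics/w1.png",f["pixels"][:,:,::-1])
o=r.observe(); print(o["ee_pos"],o["joints"],Rot.from_rotvec(o["tcp_rot"]).as_matrix().round(3).tolist(),f["fx"],f["R"],-f["R"].T@f["t"])
print(proj(f,(.513,.129,.033)))
E
```

```text
[0.50840838 0.09402624 0.25532562] [ 0.169904    0.36308466 -0.5428591   1.86269944  0.22296114  0.97696061
 -0.66083624] [[0.19, 0.982, -0.001], [0.982, -0.19, -0.0], [-0.0, -0.001, -1.0]] 354.31710092246334 [[ 0.98202399 -0.18874738 -0.00181746]
 [-0.18164651 -0.94760933  0.26275673]
 [-0.05131689 -0.25770328 -0.9648604 ]] [0.520635   0.16022295 0.38557995]
[316.799947   179.36412046]
```

View pics/w1.png

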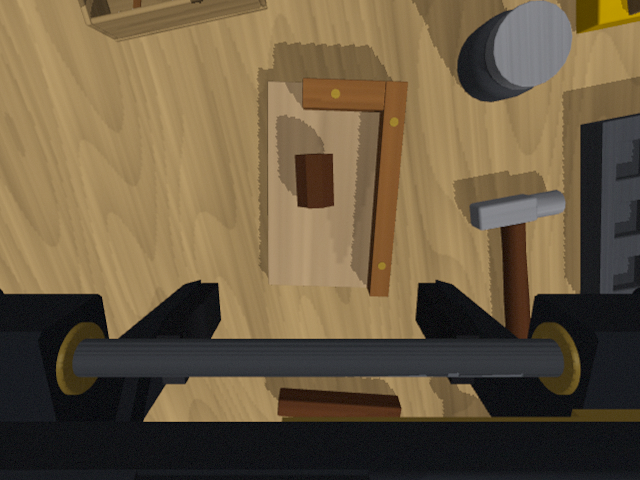

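The wrist view shows the jig from above: fence top corners (407,82), (388,296) and (370,294), stop corners (303,79) and (303,108), board corners (268,81) and (269,285), and the offcut at (314,181).

```bash
python3 - <<'E'
from h import *
from plant import r
f=pickle.load(open("w1.pkl","rb"))
J=[((65,105),onz(f,(407,82),.039)),((65,-105),onz(f,(388,296),.039)),((45,-105),onz(f,(370,294),.039)),
((-30,105),onz(f,(303,79),.039)),((-30,80),onz(f,(303,108),.039)),((45,80),onz(f,(382.5,111),.039)),((-65,-105),onz(f,(269,285),.015)),((-65,105),onz(f,(268,81),.015))]
q,res=fit(J); print("jig",q,np.degrees(q[2]),res)
c=dark(f,(285,145,345,215),110); rr=cv2.minAreaRect(c); print(rr)
bp=cv2.boxPoints(rr); P=np.array([onz(f,p,.042) for p in bp]); print(P.round(4).tolist(),P.mean(0))
for i in range(2): v=P[i+1]-P[i]; print(np.linalg.norm(v),np.degrees(np.arctan2(v[1],v[0])))
o=r.observe(); print(tool(o,(.513,.129,.033)), tool(o,P.mean(0)))
E
```

```text
jig [ 0.52401044  0.11154404 -0.21930519] -12.56526192723223 [[0.8, 0.4], [0.7, -0.7], [-0.5, -2.2], [-0.3, 0.9], [-0.8, 0.5], [1.0, 0.6], [-0.1, 0.7], [-0.7, -0.3]]
((314.24176025390625, 178.473388671875), (57.91544723510742, 38.10653305053711), 86.90594482421875)
[[0.4969, 0.1601, 0.042], [0.5323, 0.1552, 0.042], [0.5256, 0.1008, 0.042], [0.4886, 0.1059, 0.042]] [0.51085224 0.1305146  0.042     ]
0.03576161303136374 -7.885193323175047
0.0548134225323747 -97.09084178164528
[ 35.26967342  -1.93319827 222.31788112] [ 36.34690013  -4.33711094 213.31967718]
```

Emit:
{"op": "drive_tool", "data": {
  "motion": [
    {"tx": 18, "ty": -2, "tz": 30, "ax": 0, "ay": 0, "az": 0, "fingers": 90},
    {"tx": 36, "ty": -3, "tz": 65, "ax": 0, "ay": 0, "az": 0, "fingers": 90},
    {"tx": 36, "ty": -3, "tz": 105, "ax": 0, "ay": 0, "az": 0, "fingers": 90},
    {"tx": 36, "ty": -3, "tz": 140, "ax": 0, "ay": 0, "az": 0, "fingers": 90},
    {"tx": 36, "ty": -3, "tz": 160, "ax": 0, "ay": 0, "az": -2, "fingers": 90}
  ]
}}

```text
clock: 3.07
ee_pos: [0.5106, 0.1297, 0.092]
tcp_rot: [-2.393, -2.032, 0.007]
contact_force: [0.4, -0.4, 0.4]
gripper_width: 0.656
grip_force: 0.0
```

Emit:
{"op": "drive_tool", "data": {
  "motion": [
    {"tx": 0, "ty": 0, "tz": 20, "ax": 0, "ay": 0, "az": 0, "fingers": 90},
    {"tx": 0, "ty": 0, "tz": 40, "ax": 0, "ay": 0, "az": 0, "fingers": 90},
    {"tx": 0, "ty": 0, "tz": 52, "ax": 0, "ay": 0, "az": 0, "fingers": 90},
    {"tx": 0, "ty": 0, "tz": 59, "ax": 0, "ay": 0, "az": 0, "fingers": 90},
    {"tx": 0, "ty": 0, "tz": 59, "ax": 0, "ay": 0, "az": 0, "fingers": 90}
  ]
}}

```text
clock: 3.48
ee_pos: [0.5121, 0.1299, 0.0356]
tcp_rot: [-2.394, -2.033, 0.003]
contact_force: [-0.2, 0.1, 0.6]
gripper_width: 0.648
grip_force: 0.0
```

Emit:
{"op": "drive_tool", "data": {
  "motion": [
    {"tx": 0, "ty": 0, "tz": 0, "ax": 0, "ay": 0, "az": 0, "fingers": 200},
    {"tx": 0, "ty": 0, "tz": 0, "ax": 0, "ay": 0, "az": 0, "fingers": 200},
    {"tx": 0, "ty": 0, "tz": 0, "ax": 0, "ay": 0, "az": 0, "fingers": 200},
    {"tx": 0, "ty": 0, "tz": 0, "ax": 0, "ay": 0, "az": 0, "fingers": 200},
    {"tx": 0, "ty": 0, "tz": 0, "ax": 0, "ay": 0, "az": 0, "fingers": 200}
  ],
  "newtons": 20
}}

```text
clock: 3.9
ee_pos: [0.5135, 0.1303, 0.0376]
tcp_rot: [2.394, 2.033, 0.002]
contact_force: [-1.3, -0.1, 7.2]
gripper_width: 0.401
grip_force: 20.0
```

Emit:
{"op": "drive_tool", "data": {
  "motion": [
    {"tx": 0, "ty": 0, "tz": -30, "ax": 0, "ay": 0, "az": 0, "fingers": 200},
    {"tx": 0, "ty": 0, "tz": -65, "ax": 0, "ay": 0, "az": 0, "fingers": 200},
    {"tx": 10, "ty": -6, "tz": -100, "ax": 0, "ay": 0, "az": 0, "fingers": 200},
    {"tx": 40, "ty": -25, "tz": -115, "ax": 0, "ay": 0, "az": 0, "fingers": 200},
    {"tx": 71, "ty": -44, "tz": -115, "ax": 0, "ay": 0, "az": 0, "fingers": 200}
  ]
}}

```text
clock: 4.32
ee_pos: [0.4835, 0.2075, 0.1557]
tcp_rot: [2.397, 2.026, 0.01]
contact_force: [0.1, 1.7, -0.9]
gripper_width: 0.412
grip_force: 20.0
```

Emit:
{"op": "drive_tool", "data": {
  "motion": [
    {"tx": 33, "ty": -20, "tz": 0, "ax": 0, "ay": 0, "az": 0, "fingers": 200},
    {"tx": 66, "ty": -40, "tz": 0, "ax": 0, "ay": 0, "az": 0, "fingers": 200},
    {"tx": 99, "ty": -60, "tz": 0, "ax": 0, "ay": 0, "az": 0, "fingers": 200},
    {"tx": 130, "ty": -78, "tz": 0, "ax": 0, "ay": 0, "az": 0, "fingers": 200},
    {"tx": 140, "ty": -85, "tz": 0, "ax": 0, "ay": 0, "az": 0, "fingers": 200}
  ]
}}

```text
clock: 4.73
ee_pos: [0.4162, 0.3652, 0.1525]
tcp_rot: [-2.385, -2.04, -0.004]
contact_force: [0.1, 0.8, -1.4]
gripper_width: 0.407
grip_force: 20.0
```

```bash
python3 - <<'E'
from h import *
from plant import r
o=r.observe(); print(o["ee_pos"],o["joints"],o["gripper_width"],o["grip_force"],tool(o,(.42,.359,.037)))
f=r.grab_frame("side");cv2.imwrite("pics/s2.png",f["pixels"][:,:,::-1])
E
```

```text
[0.41623246 0.36523321 0.15253126] [-0.40062261  0.56820642 -0.52533438  1.85441883  0.37501253  0.81535959
 -1.27351445] 0.4068497490108296 20.000076099531725 [ -6.07752531   4.8286545  115.50007609]
```

View pics/s2.png

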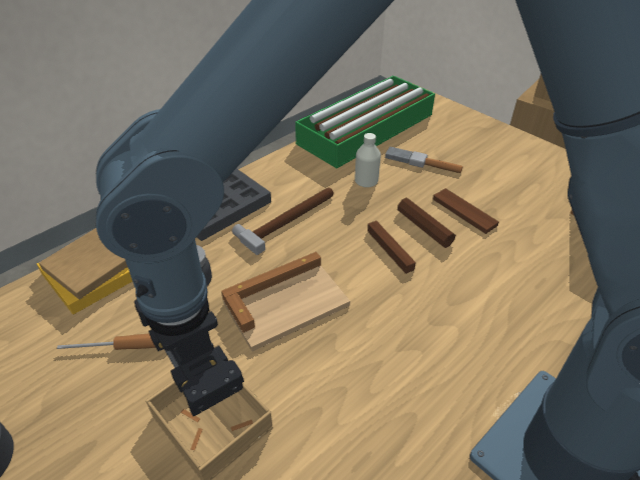

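The gripper hangs over the box at about (205,385) in the side view, and the jig is now empty. Next I lower and let go.

Emit:
{"op": "drive_tool", "data": {
  "motion": [
    {"tx": -4, "ty": 4, "tz": 35, "ax": 0, "ay": 0, "az": 0, "fingers": 200},
    {"tx": -6, "ty": 5, "tz": 70, "ax": 0, "ay": 0, "az": 0, "fingers": 200},
    {"tx": -6, "ty": 5, "tz": 95, "ax": 0, "ay": 0, "az": 0, "fingers": 200},
    {"tx": -6, "ty": 5, "tz": 110, "ax": 0, "ay": 0, "az": 0, "fingers": 200},
    {"tx": -6, "ty": 5, "tz": 114, "ax": 0, "ay": 0, "az": 0, "fingers": 200}
  ]
}}

```text
clock: 5.2
ee_pos: [0.4228, 0.3496, 0.035]
tcp_rot: [2.394, 2.032, -0.008]
contact_force: [-1.0, 0.4, -0.7]
gripper_width: 0.403
grip_force: 20.0
```

Emit:
{"op": "drive_tool", "data": {
  "motion": [
    {"tx": 0, "ty": 0, "tz": 0, "ax": 0, "ay": 0, "az": 0, "fingers": 100},
    {"tx": 0, "ty": 0, "tz": 0, "ax": 0, "ay": 0, "az": 0, "fingers": 100},
    {"tx": 0, "ty": 0, "tz": 0, "ax": 0, "ay": 0, "az": 0, "fingers": 100},
    {"tx": 0, "ty": 0, "tz": 0, "ax": 0, "ay": 0, "az": 0, "fingers": 100},
    {"tx": 0, "ty": 0, "tz": 0, "ax": 0, "ay": 0, "az": 0, "fingers": 100}
  ]
}}

```text
clock: 5.62
ee_pos: [0.4242, 0.3529, 0.0387]
tcp_rot: [2.394, 2.034, 0.003]
contact_force: [-0.3, -0.4, 0.2]
gripper_width: 0.608
grip_force: 0.0
```

Emit:
{"op": "drive_tool", "data": {
  "motion": [
    {"tx": 0, "ty": 0, "tz": -20, "ax": 0, "ay": 0, "az": 0, "fingers": 100},
    {"tx": 0, "ty": 0, "tz": -55, "ax": 0, "ay": 0, "az": 0, "fingers": 100},
    {"tx": 0, "ty": 0, "tz": -95, "ax": 0, "ay": 0, "az": 0, "fingers": 100},
    {"tx": 0, "ty": 0, "tz": -135, "ax": 0, "ay": 0, "az": 0, "fingers": 100},
    {"tx": 0, "ty": 0, "tz": -170, "ax": 0, "ay": 0, "az": 0, "fingers": 100}
  ]
}}

```text
clock: 6.03
ee_pos: [0.4236, 0.3527, 0.2107]
tcp_rot: [2.394, 2.035, 0.003]
contact_force: [0.7, 0.9, 0.0]
gripper_width: 0.61
grip_force: 0.0
```

Emit:
{"op": "drive_tool", "data": {
  "motion": [
    {"tx": -38, "ty": 10, "tz": 0, "ax": 0, "ay": 0, "az": 7, "fingers": 60},
    {"tx": -78, "ty": 20, "tz": 0, "ax": 0, "ay": 0, "az": 14, "fingers": 60},
    {"tx": -118, "ty": 30, "tz": 0, "ax": 0, "ay": 0, "az": 21, "fingers": 60},
    {"tx": -158, "ty": 40, "tz": 0, "ax": 0, "ay": 0, "az": 28, "fingers": 60},
    {"tx": -198, "ty": 50, "tz": 0, "ax": 0, "ay": 0, "az": 35, "fingers": 60}
  ]
}}

```text
clock: 6.45
ee_pos: [0.4408, 0.1471, 0.2085]
tcp_rot: [2.898, 1.212, 0.002]
contact_force: [1.0, -0.1, 0.4]
gripper_width: 0.762
grip_force: 0.0
```

Emit:
{"op": "drive_tool", "data": {
  "motion": [
    {"tx": -26, "ty": 31, "tz": 0, "ax": 0, "ay": 0, "az": 7, "fingers": 60},
    {"tx": -52, "ty": 62, "tz": 0, "ax": 0, "ay": 0, "az": 14, "fingers": 60},
    {"tx": -78, "ty": 93, "tz": 0, "ax": 0, "ay": 0, "az": 21, "fingers": 60},
    {"tx": -104, "ty": 124, "tz": 0, "ax": 0, "ay": 0, "az": 28, "fingers": 60},
    {"tx": -134, "ty": 157, "tz": 0, "ax": 0, "ay": 0, "az": 35, "fingers": 60}
  ]
}}

```text
clock: 6.87
ee_pos: [0.4598, -0.0553, 0.2086]
tcp_rot: [3.128, 0.285, 0.003]
contact_force: [1.9, -0.0, 0.3]
gripper_width: 0.762
grip_force: 0.0
```

Emit:
{"op": "drive_tool", "data": {
  "motion": [
    {"tx": -3, "ty": 38, "tz": 0, "ax": 0, "ay": 0, "az": 7, "fingers": 60},
    {"tx": -7, "ty": 76, "tz": 0, "ax": 0, "ay": 0, "az": 14, "fingers": 60},
    {"tx": -12, "ty": 110, "tz": 0, "ax": 0, "ay": 0, "az": 19, "fingers": 60},
    {"tx": -16, "ty": 135, "tz": 0, "ax": 0, "ay": 0, "az": 19, "fingers": 60},
    {"tx": -20, "ty": 150, "tz": 0, "ax": 0, "ay": 0, "az": 19, "fingers": 60}
  ]
}}

```text
clock: 7.28
ee_pos: [0.4676, -0.2083, 0.2084]
tcp_rot: [3.131, -0.233, 0.002]
contact_force: [0.2, 0.8, 0.3]
gripper_width: 0.766
grip_force: 0.0
```

```bash
python3 - <<'E'
from h import *
from plant import r
f=r.grab_frame("wrist"); pickle.dump(f,open("w2.pkl","wb"));cv2.imwrite("pics/w2.png",f["pixels"][:,:,::-1])
o=r.observe(); print(o["ee_pos"],o["joints"],Rot.from_rotvec(o["tcp_rot"]).as_matrix().round(3).tolist())
print(proj(f,(.481,-.262,.018)), tool(o,(.481,-.262,.018)))
E
```

```text
[ 0.46706144 -0.2104512   0.20833522] [ 0.3860233   0.36624879 -0.06377427  1.94182078  0.03405511  0.8326503
 -1.41782598] [[0.989, -0.15, 0.001], [-0.15, -0.989, -0.003], [0.001, 0.003, -1.0]]
[373.74969751 197.61804013] [ 21.24939839  48.36915305 190.49395831]
```

View pics/w2.png

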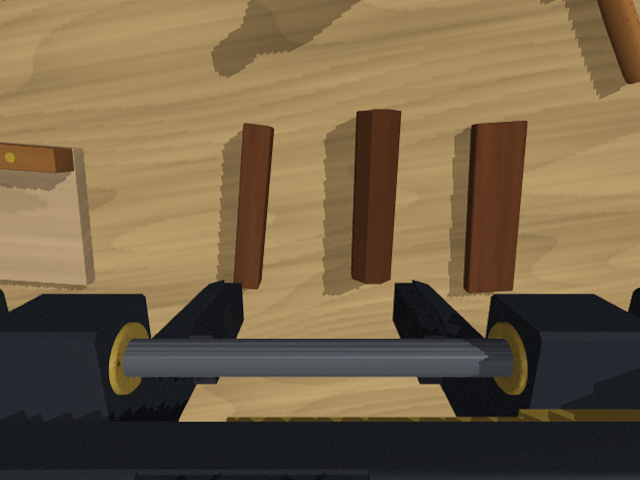

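The wrist view shows the blank at about (376,196), clear of the strip on its left and the slat on its right.

```bash
python3 - <<'E'
from h import *
from plant import r
f=pickle.load(open("w2.pkl","rb"))
c=dark(f,(335,90,420,292),118); rr=cv2.minAreaRect(c); print(rr)
P=np.array([onz(f,p,.027) for p in cv2.boxPoints(rr)]); print(P.round(4).tolist(),P.mean(0))
for i in range(2): v=P[i+1]-P[i]; print(np.linalg.norm(v),np.degrees(np.arctan2(v[1],v[0])))
# left/right edge directions at z=.018
m=np.zeros((480,640),np.uint8);cv2.drawContours(m,[c],-1,255,-1)
rows=range(130,270,5); Lx=[];Rx=[]
for y in rows:
    xs=np.where(m[y])[0]; Lx.append(onz(f,(xs[0],y),.02)[:2]);Rx.append(onz(f,(xs[-1]+1,y),.02)[:2])
for e in (Lx,Rx):
    e=np.array(e); k=np.polyfit(e[:,0],e[:,1],1); print(np.degrees(np.arctan(k[0])),np.polyval(k,.48))
o=r.observe(); print(tool(o,[*P.mean(0)[:2],.021]))
E
```

```text
((363.39117431640625, 195.1865234375), (63.899410247802734, 175.31292724609375), 3.6913859844207764)
[[0.4114, -0.208, 0.027], [0.5626, -0.2389, 0.027], [0.5517, -0.2908, 0.027], [0.3984, -0.2668, 0.027]] [ 0.48101358 -0.25112886  0.027     ]
0.15441549255740025 -11.5736195424182
0.05295077570685625 -101.90755439818017
-7.174055261740648 -0.2419236121186485
-8.932392599315778 -0.28156379881087984
[ 19.63580423  37.62704561 187.46322615]
```

Emit:
{"op": "drive_tool", "data": {
  "motion": [
    {"tx": 12, "ty": 25, "tz": 25, "ax": 0, "ay": 0, "az": 0, "fingers": 60},
    {"tx": 21, "ty": 49, "tz": 55, "ax": 0, "ay": 0, "az": 0, "fingers": 60},
    {"tx": 21, "ty": 49, "tz": 90, "ax": 0, "ay": 0, "az": 0, "fingers": 60},
    {"tx": 21, "ty": 49, "tz": 120, "ax": 0, "ay": 0, "az": 0, "fingers": 60},
    {"tx": 21, "ty": 49, "tz": 135, "ax": 0, "ay": 0, "az": 0, "fingers": 60}
  ]
}}

```text
clock: 7.75
ee_pos: [0.4799, -0.2548, 0.0697]
tcp_rot: [-3.131, 0.227, 0.006]
contact_force: [-0.5, 0.6, 0.8]
gripper_width: 0.768
grip_force: 0.0
```

Emit:
{"op": "drive_tool", "data": {
  "motion": [
    {"tx": 0, "ty": 0, "tz": 18, "ax": 0, "ay": 0, "az": 0, "fingers": 60},
    {"tx": 0, "ty": 0, "tz": 34, "ax": 0, "ay": 0, "az": 0, "fingers": 60},
    {"tx": 0, "ty": 0, "tz": 45, "ax": 0, "ay": 0, "az": 0, "fingers": 60},
    {"tx": 0, "ty": 0, "tz": 50, "ax": 0, "ay": 0, "az": 0, "fingers": 60},
    {"tx": 0, "ty": 0, "tz": 50, "ax": 0, "ay": 0, "az": 0, "fingers": 60}
  ]
}}

```text
clock: 8.17
ee_pos: [0.4812, -0.2555, 0.0222]
tcp_rot: [-3.133, 0.226, 0.002]
contact_force: [-0.6, 0.4, 0.5]
gripper_width: 0.764
grip_force: 0.0
```

Emit:
{"op": "drive_tool", "data": {
  "motion": [
    {"tx": 0, "ty": 0, "tz": 0, "ax": 0, "ay": 0, "az": 0, "fingers": 200},
    {"tx": 0, "ty": 0, "tz": 0, "ax": 0, "ay": 0, "az": 0, "fingers": 200},
    {"tx": 0, "ty": 0, "tz": 0, "ax": 0, "ay": 0, "az": 0, "fingers": 200},
    {"tx": 0, "ty": 0, "tz": 0, "ax": 0, "ay": 0, "az": 0, "fingers": 200},
    {"tx": 0, "ty": 0, "tz": 0, "ax": 0, "ay": 0, "az": 0, "fingers": 200}
  ],
  "newtons": 40
}}

```text
clock: 8.58
ee_pos: [0.482, -0.2573, 0.0235]
tcp_rot: [3.132, -0.228, 0.002]
contact_force: [-0.2, -1.8, 0.6]
gripper_width: 0.409
grip_force: 0.8
```

Emit:
{"op": "drive_tool", "data": {
  "motion": [
    {"tx": 0, "ty": 0, "tz": 0, "ax": 0, "ay": 0, "az": 0, "fingers": 200},
    {"tx": 0, "ty": 0, "tz": 0, "ax": 0, "ay": 0, "az": 0, "fingers": 200},
    {"tx": 0, "ty": 0, "tz": 0, "ax": 0, "ay": 0, "az": 0, "fingers": 200}
  ],
  "newtons": 40
}}

```text
clock: 8.83
ee_pos: [0.482, -0.2573, 0.0234]
tcp_rot: [3.132, -0.228, 0.002]
contact_force: [-0.9, -1.9, 5.9]
gripper_width: 0.405
grip_force: 40.0
```

```bash
python3 - <<'E'
from h import *
from plant import r
o=r.observe(); print(o["ee_pos"],o["gripper_width"],o["grip_force"],o["contact_force"],Rot.from_rotvec(o["tcp_rot"]).as_matrix().round(3).tolist())
f=r.grab_frame("wrist"); pickle.dump(f,open("w3.pkl","wb")); print(-f["R"].T@f["t"])
E
```

```text
[ 0.48195422 -0.25729788  0.02344121] 0.4045658831629992 39.9981852946803 [-0.91021685 -1.92770985  5.92628105] [[0.989, -0.145, 0.001], [-0.145, -0.989, -0.001], [0.001, 0.001, -1.0]]
[ 0.5476645  -0.2667194   0.15380053]
```

Emit:
{"op": "drive_tool", "data": {
  "motion": [
    {"tx": 0, "ty": 0, "tz": -25, "ax": 0, "ay": 0, "az": 0, "fingers": 200},
    {"tx": 0, "ty": 0, "tz": -60, "ax": 0, "ay": 0, "az": 0, "fingers": 200},
    {"tx": 0, "ty": 0, "tz": -95, "ax": 0, "ay": 0, "az": 0, "fingers": 200},
    {"tx": -4, "ty": -30, "tz": -120, "ax": 0, "ay": 0, "az": -7, "fingers": 200},
    {"tx": -9, "ty": -64, "tz": -120, "ax": 0, "ay": 0, "az": -14, "fingers": 200}
  ]
}}

```text
clock: 9.3
ee_pos: [0.4844, -0.1942, 0.1474]
tcp_rot: [3.133, 0.157, 0.012]
contact_force: [1.3, 1.8, -2.2]
gripper_width: 0.404
grip_force: 40.0
```

Emit:
{"op": "drive_tool", "data": {
  "motion": [
    {"tx": 7, "ty": -37, "tz": 0, "ax": 0, "ay": 0, "az": -7, "fingers": 200},
    {"tx": 14, "ty": -74, "tz": 0, "ax": 0, "ay": 0, "az": -14, "fingers": 200},
    {"tx": 21, "ty": -111, "tz": 0, "ax": 0, "ay": 0, "az": -21, "fingers": 200},
    {"tx": 28, "ty": -148, "tz": 0, "ax": 0, "ay": 0, "az": -28, "fingers": 200},
    {"tx": 36, "ty": -187, "tz": 0, "ax": 0, "ay": 0, "az": -35, "fingers": 200}
  ]
}}

```text
clock: 9.72
ee_pos: [0.498, -0.0004, 0.1425]
tcp_rot: [-2.942, -1.101, 0.002]
contact_force: [0.1, 0.1, -1.8]
gripper_width: 0.406
grip_force: 40.0
```

Emit:
{"op": "drive_tool", "data": {
  "motion": [
    {"tx": 22, "ty": -19, "tz": 0, "ax": 0, "ay": 0, "az": -7, "fingers": 200},
    {"tx": 44, "ty": -38, "tz": 0, "ax": 0, "ay": 0, "az": -14, "fingers": 200},
    {"tx": 66, "ty": -57, "tz": 0, "ax": 0, "ay": 0, "az": -21, "fingers": 200},
    {"tx": 87, "ty": -75, "tz": 0, "ax": 0, "ay": 0, "az": -28, "fingers": 200},
    {"tx": 87, "ty": -75, "tz": 0, "ax": 0, "ay": 0, "az": -35, "fingers": 200}
  ]
}}

```text
clock: 10.13
ee_pos: [0.5157, 0.1191, 0.1431]
tcp_rot: [-2.464, -1.943, -0.006]
contact_force: [0.0, 0.2, -2.6]
gripper_width: 0.406
grip_force: 40.0
```

Emit:
{"op": "drive_tool", "data": {
  "motion": [
    {"tx": 0, "ty": 0, "tz": 0, "ax": 0, "ay": 0, "az": -2, "fingers": 200},
    {"tx": 0, "ty": 0, "tz": 0, "ax": 0, "ay": 0, "az": -2, "fingers": 200},
    {"tx": 0, "ty": 0, "tz": 0, "ax": 0, "ay": 0, "az": -2, "fingers": 200}
  ]
}}

```text
clock: 10.38
ee_pos: [0.5155, 0.1114, 0.1423]
tcp_rot: [-2.448, -1.968, 0.002]
contact_force: [0.1, -0.6, -1.3]
gripper_width: 0.401
grip_force: 40.0
```

```bash
python3 - <<'E'
from h import *
from plant import r
f=r.grab_frame("side"); pickle.dump(f,open("s3.pkl","wb"))
f=r.grab_frame("wrist"); pickle.dump(f,open("w3.pkl","wb"));cv2.imwrite("pics/w3.png",f["pixels"][:,:,::-1])
o=r.observe(); print(o["ee_pos"],o["gripper_width"],o["grip_force"],o["contact_force"],Rot.from_rotvec(o["tcp_rot"]).as_matrix().round(3).tolist())
print(tool(o,(.5156,.1118,.085)))
E
```

```text
[0.51574568 0.11121987 0.14250831] 0.4045510443760066 39.9976008804515 [-0.58662618  0.53795993 -1.58962481] [[0.215, 0.977, -0.001], [0.977, -0.215, -0.0], [-0.0, -0.001, -1.0]]
[ 0.56105101 -0.23362681 57.50820761]
```

View pics/w3.png

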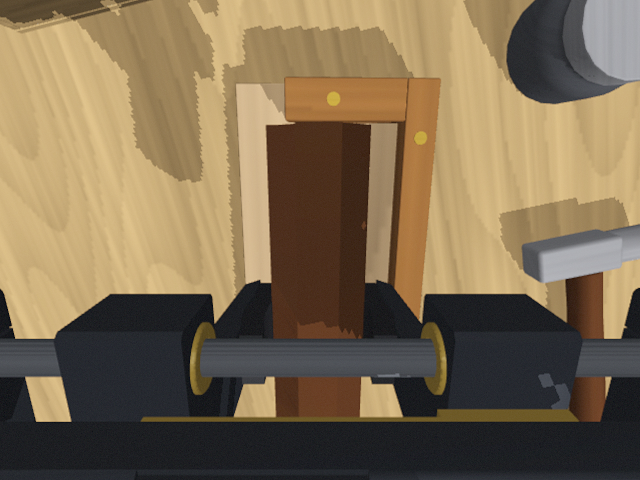

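The blank hangs parallel to the fence, with its end at about row 123 and columns 267–371, over the board and near the stop at (345,100).

```bash
python3 - <<'E'
from h import *
f=pickle.load(open("w3.pkl","rb"))
J=np.array([.5238,.112]);q=-.2195;X=np.array([np.cos(q),np.sin(q)]);Y=np.array([-X[1],X[0]])
for p,z in (((318,123),.155),((267,125),.137),((371,125),.145),((276,415),.14),((303,78),.039),((286,121),.039),((405,122),.039)):
    w=onz(f,p,z); d=w[:2]-J; print(p,w.round(4),(d@X*1e3).round(1),(d@Y*1e3).round(1))
E
```

```text
(318, 123) [0.5309 0.1838 0.155 ] -8.7 71.6
(267, 125) [0.5128 0.1881 0.137 ] -27.3 71.9
(371, 125) [0.5486 0.1798 0.145 ] 9.4 71.6
(276, 415) [0.4861 0.0674 0.14  ] -27.1 -51.7
(303, 78) [0.5288 0.2177 0.039 ] -18.1 104.2
(286, 121) [0.5129 0.1958 0.039 ] -28.9 79.4
(405, 122) [0.5854 0.1793 0.039 ] 45.5 79.1
```

Emit:
{"op": "drive_tool", "data": {
  "motion": [
    {"tx": 0, "ty": 0, "tz": 30, "ax": 0, "ay": 0, "az": 0, "fingers": 200},
    {"tx": 0, "ty": 0, "tz": 60, "ax": 0, "ay": 0, "az": 0, "fingers": 200},
    {"tx": 0, "ty": 0, "tz": 82, "ax": 0, "ay": 0, "az": 0, "fingers": 200},
    {"tx": 0, "ty": 0, "tz": 95, "ax": 0, "ay": 0, "az": 0, "fingers": 200},
    {"tx": 0, "ty": 0, "tz": 100, "ax": 0, "ay": 0, "az": 0, "fingers": 200}
  ]
}}

```text
clock: 10.9
ee_pos: [0.5148, 0.1111, 0.0409]
tcp_rot: [-2.446, -1.969, 0.005]
contact_force: [-0.5, 0.3, -1.5]
gripper_width: 0.402
grip_force: 40.0
```

Emit:
{"op": "drive_tool", "data": {
  "motion": [
    {"tx": 0, "ty": 0, "tz": 1, "ax": 0, "ay": 0, "az": 0, "fingers": 200},
    {"tx": 2, "ty": 0, "tz": 2, "ax": 0, "ay": 0, "az": 0, "fingers": 200},
    {"tx": 4, "ty": 0, "tz": 2, "ax": 0, "ay": 0, "az": 0, "fingers": 200},
    {"tx": 5, "ty": 0, "tz": 2, "ax": 0, "ay": 0, "az": 0, "fingers": 200},
    {"tx": 5, "ty": 0, "tz": 2, "ax": 0, "ay": 0, "az": 0, "fingers": 200}
  ]
}}

```text
clock: 11.32
ee_pos: [0.5179, 0.1172, 0.0417]
tcp_rot: [2.446, 1.971, 0.003]
contact_force: [-0.0, -0.8, -2.6]
gripper_width: 0.404
grip_force: 40.0
```

Emit:
{"op": "drive_tool", "data": {
  "motion": [
    {"tx": 1, "ty": 0, "tz": 1, "ax": 0, "ay": 0, "az": 0, "fingers": 200},
    {"tx": 1, "ty": 0, "tz": 2, "ax": 0, "ay": 0, "az": 0, "fingers": 200},
    {"tx": 2, "ty": 0, "tz": 2, "ax": 0, "ay": 0, "az": 0, "fingers": 200},
    {"tx": 2, "ty": 0, "tz": 2, "ax": 0, "ay": 0, "az": 0, "fingers": 200}
  ]
}}

```text
clock: 11.65
ee_pos: [0.5175, 0.1186, 0.0387]
tcp_rot: [-2.446, -1.971, -0.0]
contact_force: [0.2, -1.0, -1.7]
gripper_width: 0.406
grip_force: 40.0
```

Emit:
{"op": "drive_tool", "data": {
  "motion": [
    {"tx": 0.5, "ty": 0, "tz": 0.5, "ax": 0, "ay": 0, "az": 0, "fingers": 200},
    {"tx": 1, "ty": 0, "tz": 1, "ax": 0, "ay": 0, "az": 0, "fingers": 200},
    {"tx": 1, "ty": 0, "tz": 1, "ax": 0, "ay": 0, "az": 0, "fingers": 200}
  ]
}}

```text
clock: 11.9
ee_pos: [0.5176, 0.1187, 0.0384]
tcp_rot: [2.446, 1.97, -0.002]
contact_force: [-4.0, -3.6, 10.2]
gripper_width: 0.404
grip_force: 40.0
```

Emit:
{"op": "drive_tool", "data": {
  "motion": [
    {"tx": 0.5, "ty": 0, "tz": -1, "ax": 0, "ay": 0, "az": 0, "fingers": 200},
    {"tx": 1, "ty": 0, "tz": -1, "ax": 0, "ay": 0, "az": 0, "fingers": 200},
    {"tx": 1, "ty": 0, "tz": -1, "ax": 0, "ay": 0, "az": 0, "fingers": 200}
  ]
}}

```text
clock: 12.15
ee_pos: [0.5176, 0.1191, 0.0385]
tcp_rot: [2.447, 1.969, -0.003]
contact_force: [-0.4, -4.7, 1.4]
gripper_width: 0.406
grip_force: 40.0
```

Emit:
{"op": "drive_tool", "data": {
  "motion": [
    {"tx": 0.5, "ty": 0, "tz": 0, "ax": 0, "ay": 0, "az": 0, "fingers": 200},
    {"tx": 1, "ty": 0, "tz": 0, "ax": 0, "ay": 0, "az": 0, "fingers": 200},
    {"tx": 1, "ty": 0, "tz": 0, "ax": 0, "ay": 0, "az": 0, "fingers": 200}
  ]
}}

```text
clock: 12.4
ee_pos: [0.5176, 0.1191, 0.0385]
tcp_rot: [2.447, 1.968, -0.006]
contact_force: [-1.6, -8.0, 3.5]
gripper_width: 0.4
grip_force: 40.0
```

Emit:
{"op": "drive_tool", "data": {
  "motion": [
    {"tx": -1, "ty": 0, "tz": 0, "ax": 0, "ay": 0, "az": 0, "fingers": 95},
    {"tx": -1, "ty": 0, "tz": 0, "ax": 0, "ay": 0, "az": 0, "fingers": 95},
    {"tx": -1, "ty": 0, "tz": 0, "ax": 0, "ay": 0, "az": 0, "fingers": 95},
    {"tx": -1, "ty": 0, "tz": 0, "ax": 0, "ay": 0, "az": 0, "fingers": 95},
    {"tx": -1, "ty": 0, "tz": 0, "ax": 0, "ay": 0, "az": 0, "fingers": 95}
  ]
}}

```text
clock: 12.82
ee_pos: [0.5182, 0.1211, 0.0388]
tcp_rot: [-2.446, -1.971, -0.001]
contact_force: [-0.1, -0.5, -0.0]
gripper_width: 0.632
grip_force: 0.0
```

Emit:
{"op": "drive_tool", "data": {
  "motion": [
    {"tx": 0, "ty": 0, "tz": -20, "ax": 0, "ay": 0, "az": 0, "fingers": 95},
    {"tx": 0, "ty": 0, "tz": -50, "ax": 0, "ay": 0, "az": 0, "fingers": 95},
    {"tx": 0, "ty": 0, "tz": -70, "ax": 0, "ay": 0, "az": 0, "fingers": 95},
    {"tx": 0, "ty": -35, "tz": -70, "ax": 0, "ay": 0, "az": 0, "fingers": 255},
    {"tx": 0, "ty": -70, "tz": -70, "ax": 0, "ay": 0, "az": 0, "fingers": 255}
  ]
}}

```text
clock: 13.23
ee_pos: [0.4513, 0.1359, 0.1101]
tcp_rot: [2.448, 1.967, 0.008]
contact_force: [-1.1, 1.0, 0.5]
gripper_width: 0.503
grip_force: 0.0
```

Emit:
{"op": "drive_tool", "data": {
  "motion": [
    {"tx": 0, "ty": 0, "tz": 0, "ax": 0, "ay": 0, "az": 0, "fingers": 255},
    {"tx": 0, "ty": 0, "tz": 0, "ax": 0, "ay": 0, "az": 0, "fingers": 255},
    {"tx": 0, "ty": 0, "tz": 0, "ax": 0, "ay": 0, "az": 0, "fingers": 255},
    {"tx": 0, "ty": 0, "tz": 0, "ax": 0, "ay": 0, "az": 0, "fingers": 255}
  ]
}}

```text
clock: 13.57
ee_pos: [0.4509, 0.1353, 0.1088]
tcp_rot: [2.447, 1.97, 0.002]
contact_force: [0.1, 0.2, 0.1]
gripper_width: 0.201
grip_force: 0.0
```

```bash
python3 - <<'E'
from h import *
from plant import r
o=r.observe(); print(o["ee_pos"],o["joints"],o["gripper_width"],o["contact_force"],Rot.from_rotvec(o["tcp_rot"]).as_matrix().round(3).tolist())
f=r.grab_frame("wrist"); pickle.dump(f,open("w4.pkl","wb"));cv2.imwrite("pics/w4.png",f["pixels"][:,:,::-1])
E
```

```text
[0.45087261 0.13532537 0.10881442] [-0.02137012  0.51545889 -0.44814177  2.0838489   0.37736726  0.61844192
 -0.94501373] 0.20057615862904254 [0.10763219 0.22070779 0.12431778] [[0.214, 0.977, 0.001], [0.977, -0.214, 0.0], [0.001, 0.001, -1.0]]
```

View pics/w4.png

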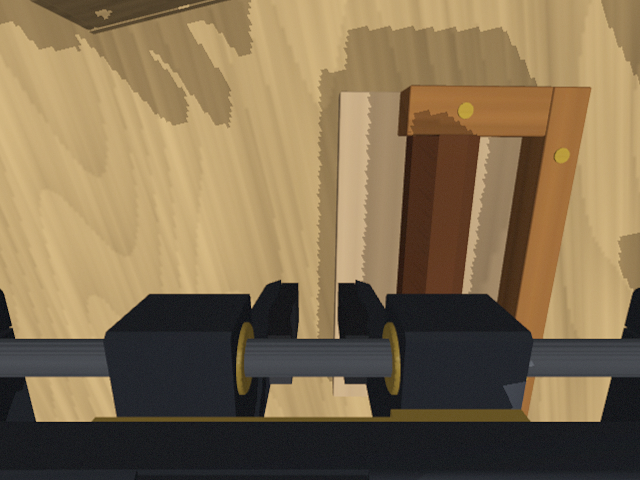

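The blank lies against the stop at (440,135), parallel to the fence, with a gap of about 18 mm on the fence side. I push it across with closed fingers on the upright flat.

Emit:
{"op": "drive_tool", "data": {
  "motion": [
    {"tx": 0, "ty": 0, "tz": 30, "ax": 0, "ay": 0, "az": 0, "fingers": 255},
    {"tx": 0, "ty": 0, "tz": 55, "ax": 0, "ay": 0, "az": 0, "fingers": 255},
    {"tx": 0, "ty": 0, "tz": 67, "ax": 0, "ay": 0, "az": 0, "fingers": 255},
    {"tx": 0, "ty": 10, "tz": 67, "ax": 0, "ay": 0, "az": 0, "fingers": 255},
    {"tx": 0, "ty": 22, "tz": 67, "ax": 0, "ay": 0, "az": 0, "fingers": 255}
  ]
}}

```text
clock: 14.03
ee_pos: [0.4714, 0.1305, 0.0412]
tcp_rot: [-2.445, -1.971, 0.003]
contact_force: [0.6, 0.3, -0.2]
gripper_width: 0.0
grip_force: 0.0
```

Emit:
{"op": "drive_tool", "data": {
  "motion": [
    {"tx": 0, "ty": 5, "tz": 0, "ax": 0, "ay": 0, "az": 0, "fingers": 255},
    {"tx": 0, "ty": 10, "tz": 0, "ax": 0, "ay": 0, "az": 0, "fingers": 255},
    {"tx": 0, "ty": 15, "tz": 0, "ax": 0, "ay": 0, "az": 0, "fingers": 255},
    {"tx": 0, "ty": 20, "tz": 0, "ax": 0, "ay": 0, "az": 0, "fingers": 255},
    {"tx": 0, "ty": 25, "tz": 0, "ax": 0, "ay": 0, "az": 0, "fingers": 255}
  ]
}}

```text
clock: 14.45
ee_pos: [0.4948, 0.1254, 0.042]
tcp_rot: [-2.445, -1.971, 0.002]
contact_force: [-4.7, 0.4, 5.5]
gripper_width: 0.002
grip_force: 2.8
```

Emit:
{"op": "drive_tool", "data": {
  "motion": [
    {"tx": 0, "ty": 4, "tz": 0, "ax": 0, "ay": 0, "az": 0, "fingers": 255},
    {"tx": 0, "ty": 8, "tz": 0, "ax": 0, "ay": 0, "az": 0, "fingers": 255},
    {"tx": 0, "ty": 12, "tz": 0, "ax": 0, "ay": 0, "az": 0, "fingers": 255},
    {"tx": 0, "ty": 15, "tz": 0, "ax": 0, "ay": 0, "az": 0, "fingers": 255},
    {"tx": 0, "ty": 17, "tz": 0, "ax": 0, "ay": 0, "az": 0, "fingers": 255}
  ]
}}

```text
clock: 14.87
ee_pos: [0.5112, 0.1213, 0.0416]
tcp_rot: [-2.446, -1.971, 0.004]
contact_force: [-5.9, -0.7, 5.0]
gripper_width: 0.007
grip_force: 3.0
```

Emit:
{"op": "drive_tool", "data": {
  "motion": [
    {"tx": 0, "ty": 1.5, "tz": 0, "ax": 0, "ay": 0, "az": 0, "fingers": 255},
    {"tx": 0, "ty": 3, "tz": 0, "ax": 0, "ay": 0, "az": 0, "fingers": 255},
    {"tx": 0, "ty": 4, "tz": 0, "ax": 0, "ay": 0, "az": 0, "fingers": 255}
  ]
}}

```text
clock: 15.12
ee_pos: [0.5148, 0.1204, 0.0416]
tcp_rot: [-2.446, -1.971, 0.004]
contact_force: [-5.7, -0.4, 5.2]
gripper_width: 0.004
grip_force: 3.1
```

Emit:
{"op": "drive_tool", "data": {
  "motion": [
    {"tx": 0, "ty": 1, "tz": 0, "ax": 0, "ay": 0, "az": 0, "fingers": 255},
    {"tx": 0, "ty": 2, "tz": 0, "ax": 0, "ay": 0, "az": 0, "fingers": 255},
    {"tx": 0, "ty": 2, "tz": 0, "ax": 0, "ay": 0, "az": 0, "fingers": 255}
  ]
}}

```text
clock: 15.37
ee_pos: [0.5167, 0.12, 0.0416]
tcp_rot: [-2.446, -1.971, 0.005]
contact_force: [-5.8, -0.3, 4.3]
gripper_width: 0.004
grip_force: 3.0
```

Emit:
{"op": "drive_tool", "data": {
  "motion": [
    {"tx": 0, "ty": 1, "tz": 0, "ax": 0, "ay": 0, "az": 0, "fingers": 255},
    {"tx": 0, "ty": 1.5, "tz": 0, "ax": 0, "ay": 0, "az": 0, "fingers": 255},
    {"tx": 0, "ty": 1.5, "tz": 0, "ax": 0, "ay": 0, "az": 0, "fingers": 255}
  ]
}}

```text
clock: 15.62
ee_pos: [0.5178, 0.1197, 0.0416]
tcp_rot: [-2.445, -1.971, 0.005]
contact_force: [-6.2, -0.5, 5.5]
gripper_width: 0.003
grip_force: 3.5
```

Emit:
{"op": "drive_tool", "data": {
  "motion": [
    {"tx": 0, "ty": 0.5, "tz": 0, "ax": 0, "ay": 0, "az": 0, "fingers": 255},
    {"tx": 0, "ty": 1, "tz": 0, "ax": 0, "ay": 0, "az": 0, "fingers": 255},
    {"tx": 0, "ty": 1, "tz": 0, "ax": 0, "ay": 0, "az": 0, "fingers": 255}
  ]
}}

```text
clock: 15.87
ee_pos: [0.5179, 0.1197, 0.0415]
tcp_rot: [-2.444, -1.971, 0.007]
contact_force: [-9.4, -0.3, 9.0]
gripper_width: 0.004
grip_force: 4.9
```

Emit:
{"op": "drive_tool", "data": {
  "motion": [
    {"tx": 0, "ty": 0.5, "tz": 0, "ax": 0, "ay": 0, "az": 0, "fingers": 255},
    {"tx": 0, "ty": 0.5, "tz": 0, "ax": 0, "ay": 0, "az": 0, "fingers": 255},
    {"tx": 0, "ty": 0.5, "tz": 0, "ax": 0, "ay": 0, "az": 0, "fingers": 255},
    {"tx": 0, "ty": 0.5, "tz": 0, "ax": 0, "ay": 0, "az": 0, "fingers": 255},
    {"tx": 0, "ty": 0.5, "tz": 0, "ax": 0, "ay": 0, "az": 0, "fingers": 255}
  ]
}}

```text
clock: 16.28
ee_pos: [0.5179, 0.1197, 0.0415]
tcp_rot: [-2.444, -1.971, 0.008]
contact_force: [-10.6, 1.1, 10.0]
gripper_width: 0.008
grip_force: 5.7
```

```bash
python3 - <<'E'
from h import *
from plant import r
s=r.grab_frame("side")["pixels"][:,:,::-1]; f=r.grab_frame("wrist"); pickle.dump(f,open("w5.pkl","wb")); w=f["pixels"][:,:,::-1]
a=cv2.resize(s[220:480,140:370],(400,452)); b=cv2.resize(w[60:340,260:508],(400,452))
cv2.imwrite("pics/fin.png",np.hstack([a,b]))
o=r.observe(); print(o["ee_pos"],o["joints"],o["contact_force"],o["wrist_torque"],r.finger_overhang)
E
```

```text
[0.51796356 0.11969676 0.04153451] [-0.01761935  0.70831005 -0.38079204  1.94263719  0.45593307  0.58115429
 -0.91658306] [-11.05211626   0.41131564   9.10373425] [-0.03764527  1.94971543  0.05674179] 0.017
```

View pics/fin.png

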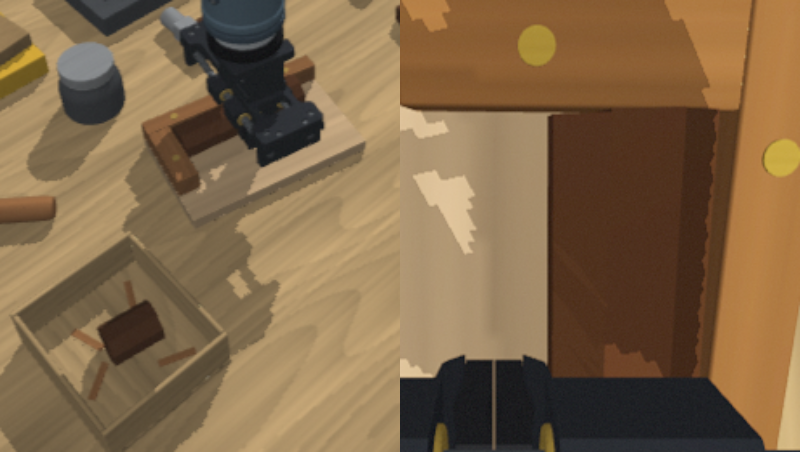

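The picture shows the offcut lying flat in the box, and the blank between the fingers and the fence with its end at the stop. I check the seating numerically.

```bash
python3 - <<'E'
from h import *
from plant import r
f=pickle.load(open("w5.pkl","rb"))
J=np.array([.5238,.112]);q=-.2195;X=np.array([np.cos(q),np.sin(q)]);Y=np.array([-X[1],X[0]])
c=lambda x,y:((x+.5)*.62-.5+260,(y+.5)*280/452-.5+60)
for n,p,z in (("blank left hi",c(551,130),.041),("same lo",c(551,130),.025),("left near",c(549,350),.041),("left near lo",c(549,350),.025),("top/slope edge end",c(686,110),.051),("top/slope near",c(672,360),.051),("fence inner top",c(741,108),.039),("fence inner near",c(712,370),.039),("stop front",c(500,107),.039),("blank end",c(620,113),.051)):
    d=onz(f,p,z)[:2]-J; print(n,(d@X*1e3).round(1),(d@Y*1e3).round(1))
for _ in range(3): o=r.observe(); print(o["contact_force"],o["qvel"].round(4).max())
E
```

```text
blank left hi 91.4 75.9
same lo 103.6 76.2
left near 102.1 24.8
left near lo 115.6 18.8
top/slope edge end 109.8 79.8
top/slope near 121.7 26.4
fence inner top 133.4 80.9
fence inner near 145.2 19.1
stop front 80.7 80.7
blank end 96.9 79.1
[-11.05211626   0.41131564   9.10373425] 0.0009
[-11.05211626   0.41131564   9.10373425] 0.0009
[-11.05211626   0.41131564   9.10373425] 0.0009
```

```bash
python3 - <<'E'
from h import *
f=pickle.load(open("w5.pkl","rb"))
J=np.array([.5238,.112]);q=-.2195;X=np.array([np.cos(q),np.sin(q)]);Y=np.array([-X[1],X[0]])
c=lambda x,y:((x-400+.5)*.62-.5+260,(y+.5)*280/452-.5+60)
for n,p,z in (("blank left hi",c(551,130),.041),("same lo",c(551,130),.025),("left near",c(549,350),.041),("top/slope edge end",c(686,110),.051),("top/slope near",c(672,360),.051),("fence inner top",c(741,108),.039),("fence inner near",c(712,370),.039),("stop front",c(500,107),.039),("blank end",c(620,113),.051)):
    d=onz(f,p,z)[:2]-J; print(n,(d@X*1e3).round(1),(d@Y*1e3).round(1))
E
```

```text
blank left hi 4.0 75.3
same lo 5.5 75.5
left near 5.3 23.9
top/slope edge end 30.1 79.2
top/slope near 32.1 25.6
fence inner top 45.9 80.3
fence inner near 46.2 18.2
stop front -7.2 80.1
blank end 16.9 78.6
```

The blank is about 0.03 rad askew: its far end touches the fence while the stop end is about 4 mm off. I back off and push near the stop end.

Emit:
{"op": "drive_tool", "data": {
  "motion": [
    {"tx": 0, "ty": -6, "tz": 0, "ax": 0, "ay": 0, "az": 0, "fingers": 255},
    {"tx": 0, "ty": -12, "tz": 0, "ax": 0, "ay": 0, "az": 0, "fingers": 255},
    {"tx": 25, "ty": -12, "tz": 2, "ax": 0, "ay": 0, "az": 0, "fingers": 255},
    {"tx": 45, "ty": -12, "tz": 3, "ax": 0, "ay": 0, "az": 0, "fingers": 255},
    {"tx": 45, "ty": -12, "tz": 3, "ax": 0, "ay": 0, "az": 0, "fingers": 255}
  ]
}}

```text
clock: 16.8
ee_pos: [0.5198, 0.1716, 0.0393]
tcp_rot: [-2.441, -1.975, -0.008]
contact_force: [-0.3, 1.0, 0.3]
gripper_width: 0.005
grip_force: 0.0
```

Emit:
{"op": "drive_tool", "data": {
  "motion": [
    {"tx": 0, "ty": 3, "tz": 0, "ax": 0, "ay": 0, "az": 0, "fingers": 255},
    {"tx": 0, "ty": 5, "tz": 0, "ax": 0, "ay": 0, "az": 0, "fingers": 255},
    {"tx": 0, "ty": 7, "tz": 0, "ax": 0, "ay": 0, "az": 0, "fingers": 255},
    {"tx": 0, "ty": 8, "tz": 0, "ax": 0, "ay": 0, "az": 0, "fingers": 255},
    {"tx": 0, "ty": 8, "tz": 0, "ax": 0, "ay": 0, "az": 0, "fingers": 255}
  ]
}}

```text
clock: 17.22
ee_pos: [0.5267, 0.1635, 0.0386]
tcp_rot: [2.448, 1.969, -0.001]
contact_force: [-0.3, 0.3, -0.2]
gripper_width: 0.003
grip_force: 0.0
```

Emit:
{"op": "drive_tool", "data": {
  "motion": [
    {"tx": 0, "ty": 1, "tz": 0, "ax": 0, "ay": 0, "az": 0, "fingers": 255},
    {"tx": 0, "ty": 2, "tz": 0, "ax": 0, "ay": 0, "az": 0, "fingers": 255},
    {"tx": 0, "ty": 3, "tz": 0, "ax": 0, "ay": 0, "az": 0, "fingers": 255},
    {"tx": 0, "ty": 3, "tz": 0, "ax": 0, "ay": 0, "az": 0, "fingers": 255}
  ]
}}

```text
clock: 17.55
ee_pos: [0.5292, 0.1638, 0.0386]
tcp_rot: [-2.446, -1.971, 0.001]
contact_force: [-1.9, 0.0, 1.4]
gripper_width: 0.006
grip_force: 1.1
```

Emit:
{"op": "drive_tool", "data": {
  "motion": [
    {"tx": 0, "ty": 1, "tz": 0, "ax": 0, "ay": 0, "az": 0, "fingers": 255},
    {"tx": 0, "ty": 1.5, "tz": 0, "ax": 0, "ay": 0, "az": 0, "fingers": 255},
    {"tx": 0, "ty": 1.5, "tz": 0, "ax": 0, "ay": 0, "az": 0, "fingers": 255}
  ]
}}

```text
clock: 17.8
ee_pos: [0.53, 0.1637, 0.0386]
tcp_rot: [-2.446, -1.971, 0.003]
contact_force: [-5.3, -0.1, 4.3]
gripper_width: 0.005
grip_force: 2.6
```

Emit:
{"op": "drive_tool", "data": {
  "motion": [
    {"tx": 0, "ty": 1, "tz": 0, "ax": 0, "ay": 0, "az": 0, "fingers": 255},
    {"tx": 0, "ty": 1.5, "tz": 0, "ax": 0, "ay": 0, "az": 0, "fingers": 255},
    {"tx": 0, "ty": 1.5, "tz": 0, "ax": 0, "ay": 0, "az": 0, "fingers": 255}
  ]
}}

```text
clock: 18.05
ee_pos: [0.5302, 0.1636, 0.0385]
tcp_rot: [-2.444, -1.971, 0.006]
contact_force: [-10.2, 0.8, 8.3]
gripper_width: 0.006
grip_force: 4.6
```

```bash
python3 - <<'E'
from h import *
from plant import r
f=r.grab_frame("wrist"); pickle.dump(f,open("w6.pkl","wb"))
o=r.observe(); print(o["ee_pos"],o["contact_force"],-f["R"].T@f["t"])
J=np.array([.5238,.112]);q=-.2195;X=np.array([np.cos(q),np.sin(q)]);Y=np.array([-X[1],X[0]])
d=o["ee_pos"][:2]-J; print(d@X,d@Y)
im=f["pixels"].astype(int)
for yj in (75,65,55,40):
    w=[proj(f,[*(J+X*x/1e3+Y*yj/1e3),.046]) for x in (-20,60)]
    n=60; pts=[w[0]+(w[1]-w[0])*i/n for i in range(n+1)]
    print(yj,[int(im[int(p[1]),int(p[0])].sum()) if 0<=p[0]<640 and 0<=p[1]<480 else -1 for p in pts])
E
```

```text
[0.53021867 0.16358398 0.03853503] [-8.71363869 -0.67631266  6.68619003] [0.54431818 0.2295419  0.16867883]
-0.004967315415018587 0.05174390461956011
75 [405, 408, 412, 408, 407, 394, 380, 375, 362, 357, 364, 365, 375, 377, 384, 380, 380, 382, 382, 376, 382, 75, 155, 160, 152, 146, 152, 153, 138, 138, 144, 138, 139, 141, 134, 149, 146, 148, 142, 147, 147, 142, 153, 146, 130, 110, 114, 120, 273, 345, 347, 345, 354, 280, 383, 438, 388, 338, 338, 338, 338]
65 [125, 55, 90, 87, 78, 95, 67, 76, 70, 64, 72, 136, 69, 74, 69, 81, 76, 84, 93, 87, 77, 85, 86, 81, 75, 79, 87, 88, 71, 71, 70, 86, 98, 84, 87, 82, 75, 85, 95, 93, 98, 97, 96, 87, 84, 99, 84, 82, 86, 350, 338, 349, 350, 357, 349, 346, 344, 335, 334, 337, 338]
55 [78, 71, 77, 94, 86, 68, 70, 62, 80, 56, 69, 238, 76, 72, 73, 72, 85, 74, 87, 89, 75, 86, 86, 80, 90, 92, 88, 93, 85, 83, 73, 91, 93, 94, 88, 92, 90, 78, 84, 84, 99, 96, 87, 102, 78, 103, 94, 83, 92, 91, 81, 89, 83, 80, 89, 79, 353, 335, 335, 335, 336]
40 [370, 254, 236, 232, 231, 238, 229, 227, 234, 238, 238, 227, 234, 222, 215, 210, 221, 221, 222, 213, 210, 294, 355, 105, 115, 115, 119, 124, 112, 129, 121, 115, 118, 123, 118, 122, 124, 117, 114, 119, 120, 121, 127, 121, 117, 125, 125, 120, 120, 132, 117, 116, 126, 119, 113, 118, 127, 127, 121, 118, 120]
```

Emit:
{"op": "drive_tool", "data": {
  "motion": [
    {"tx": 0, "ty": -6, "tz": 0, "ax": 0, "ay": 0, "az": 0, "fingers": 255},
    {"tx": 0, "ty": -12, "tz": 0, "ax": 0, "ay": 0, "az": 0, "fingers": 255},
    {"tx": -20, "ty": -12, "tz": 0, "ax": 0, "ay": 0, "az": 0, "fingers": 255},
    {"tx": -37, "ty": -12, "tz": 0, "ax": 0, "ay": 0, "az": 0, "fingers": 255},
    {"tx": -37, "ty": -12, "tz": 0, "ax": 0, "ay": 0, "az": 0, "fingers": 255}
  ]
}}

```text
clock: 18.52
ee_pos: [0.5124, 0.1258, 0.0384]
tcp_rot: [2.448, 1.966, -0.004]
contact_force: [0.1, -0.8, 0.3]
gripper_width: 0.006
grip_force: 0.0
```

Emit:
{"op": "drive_tool", "data": {
  "motion": [
    {"tx": 0, "ty": 3, "tz": 0, "ax": 0, "ay": 0, "az": 0, "fingers": 255},
    {"tx": 0, "ty": 5, "tz": 0, "ax": 0, "ay": 0, "az": 0, "fingers": 255},
    {"tx": 0, "ty": 7, "tz": 0, "ax": 0, "ay": 0, "az": 0, "fingers": 255},
    {"tx": 0, "ty": 9, "tz": 0, "ax": 0, "ay": 0, "az": 0, "fingers": 255},
    {"tx": 0, "ty": 9, "tz": 0, "ax": 0, "ay": 0, "az": 0, "fingers": 255}
  ]
}}

```text
clock: 18.93
ee_pos: [0.522, 0.1288, 0.0387]
tcp_rot: [-2.445, -1.971, -0.001]
contact_force: [-0.6, 0.4, -0.1]
gripper_width: 0.006
grip_force: 0.0
```

Emit:
{"op": "drive_tool", "data": {
  "motion": [
    {"tx": 0, "ty": 0.5, "tz": 0, "ax": 0, "ay": 0, "az": 0, "fingers": 255},
    {"tx": 0, "ty": 1, "tz": 0, "ax": 0, "ay": 0, "az": 0, "fingers": 255},
    {"tx": 0, "ty": 1, "tz": 0, "ax": 0, "ay": 0, "az": 0, "fingers": 255}
  ]
}}

```text
clock: 19.18
ee_pos: [0.5221, 0.1284, 0.0386]
tcp_rot: [-2.445, -1.971, 0.0]
contact_force: [-2.7, 2.2, 0.6]
gripper_width: 0.006
grip_force: 1.5
```

Emit:
{"op": "drive_tool", "data": {
  "motion": [
    {"tx": 0, "ty": 0.5, "tz": 0, "ax": 0, "ay": 0, "az": 0, "fingers": 255},
    {"tx": 0, "ty": 1, "tz": 0, "ax": 0, "ay": 0, "az": 0, "fingers": 255},
    {"tx": 0, "ty": 1, "tz": 0, "ax": 0, "ay": 0, "az": 0, "fingers": 255}
  ]
}}

```text
clock: 19.43
ee_pos: [0.5222, 0.1284, 0.0386]
tcp_rot: [-2.444, -1.971, 0.002]
contact_force: [-4.6, 2.4, 4.8]
gripper_width: 0.002
grip_force: 3.2
```

Emit:
{"op": "drive_tool", "data": {
  "motion": [
    {"tx": 0, "ty": 1, "tz": 0, "ax": 0, "ay": 0, "az": 0, "fingers": 255},
    {"tx": 0, "ty": 2, "tz": 0, "ax": 0, "ay": 0, "az": 0, "fingers": 255},
    {"tx": 0, "ty": 2, "tz": -0.5, "ax": 0, "ay": 0, "az": 0, "fingers": 255},
    {"tx": 0, "ty": 2, "tz": -0.5, "ax": 0, "ay": 0, "az": 0, "fingers": 255}
  ]
}}

```text
clock: 19.77
ee_pos: [0.5223, 0.1284, 0.0387]
tcp_rot: [-2.442, -1.971, 0.006]
contact_force: [-9.4, 4.5, 4.1]
gripper_width: 0.008
grip_force: 5.3
```

Emit:
{"op": "drive_tool", "data": {
  "motion": [
    {"tx": 0, "ty": 1, "tz": -0.5, "ax": 0, "ay": 0, "az": 0, "fingers": 255},
    {"tx": 0, "ty": 1, "tz": -0.5, "ax": 0, "ay": 0, "az": 0, "fingers": 255},
    {"tx": 0, "ty": 1, "tz": -0.5, "ax": 0, "ay": 0, "az": 0, "fingers": 255},
    {"tx": 0, "ty": 1, "tz": -0.5, "ax": 0, "ay": 0, "az": 0, "fingers": 255}
  ]
}}

```text
clock: 20.1
ee_pos: [0.5223, 0.1283, 0.0387]
tcp_rot: [-2.441, -1.971, 0.008]
contact_force: [-10.1, 5.4, 3.3]
gripper_width: 0.001
grip_force: 5.9
```

Emit:
{"op": "drive_tool", "data": {
  "motion": [
    {"tx": 0.5, "ty": 0, "tz": 0, "ax": 0, "ay": 0, "az": 0, "fingers": 255},
    {"tx": 1, "ty": 0, "tz": 0.5, "ax": 0, "ay": 0, "az": 0, "fingers": 255},
    {"tx": 1, "ty": 0, "tz": 0.5, "ax": 0, "ay": 0, "az": 0, "fingers": 255},
    {"tx": 1, "ty": 0, "tz": 0.5, "ax": 0, "ay": 0, "az": 0, "fingers": 255}
  ]
}}

```text
clock: 20.43
ee_pos: [0.5223, 0.1284, 0.0386]
tcp_rot: [-2.442, -1.971, 0.01]
contact_force: [-12.1, 2.7, 8.7]
gripper_width: 0.006
grip_force: 6.9
```

Emit:
{"op": "drive_tool", "data": {
  "motion": [
    {"tx": 0.5, "ty": 0, "tz": 0, "ax": 0, "ay": 0, "az": 0, "fingers": 255},
    {"tx": 0.5, "ty": 0, "tz": 0.3, "ax": 0, "ay": 0, "az": 0, "fingers": 255},
    {"tx": 0.5, "ty": 0, "tz": 0.3, "ax": 0, "ay": 0, "az": 0, "fingers": 255},
    {"tx": 0.5, "ty": 0, "tz": 0.3, "ax": 0, "ay": 0, "az": 0, "fingers": 255}
  ]
}}

```text
clock: 20.77
ee_pos: [0.5223, 0.1285, 0.0385]
tcp_rot: [-2.442, -1.97, 0.011]
contact_force: [-14.0, 1.5, 11.4]
gripper_width: 0.001
grip_force: 7.5
```

Emit:
{"op": "drive_tool", "data": {
  "motion": [
    {"tx": 0, "ty": 0, "tz": -0.5, "ax": 0, "ay": 0, "az": 0, "fingers": 255},
    {"tx": 0, "ty": 0, "tz": -0.5, "ax": 0, "ay": 0, "az": 0, "fingers": 255},
    {"tx": 0, "ty": 0, "tz": -0.5, "ax": 0, "ay": 0, "az": 0, "fingers": 255},
    {"tx": 0, "ty": 0, "tz": -0.5, "ax": 0, "ay": 0, "az": 0, "fingers": 255},
    {"tx": 0, "ty": 0, "tz": -0.5, "ax": 0, "ay": 0, "az": 0, "fingers": 255}
  ]
}}

```text
clock: 21.18
ee_pos: [0.5223, 0.1285, 0.0386]
tcp_rot: [-2.442, -1.97, 0.011]
contact_force: [-12.2, 1.8, 6.7]
gripper_width: 0.007
grip_force: 6.5
```

Emit:
{"op": "drive_tool", "data": {
  "motion": [
    {"tx": 0, "ty": 0, "tz": 0, "ax": 0, "ay": 0, "az": 0, "fingers": 255},
    {"tx": 0, "ty": 0, "tz": 0, "ax": 0, "ay": 0, "az": 0, "fingers": 255},
    {"tx": 0, "ty": 0, "tz": 0, "ax": 0, "ay": 0, "az": 0, "fingers": 255},
    {"tx": 0, "ty": 0, "tz": 0, "ax": 0, "ay": 0, "az": 0, "fingers": 255},
    {"tx": 0, "ty": 0, "tz": 0, "ax": 0, "ay": 0, "az": 0, "fingers": 255}
  ]
}}

```text
clock: 21.6
ee_pos: [0.5223, 0.1285, 0.0386]
tcp_rot: [-2.442, -1.97, 0.011]
contact_force: [-12.3, 2.7, 5.9]
gripper_width: 0.005
grip_force: 6.5
```

```bash
python3 - <<'E'
from h import *
from plant import r
f=r.grab_frame("wrist"); pickle.dump(f,open("w7.pkl","wb"))
o=r.observe(); print(o["clock"],o["ee_pos"],o["contact_force"])
J=np.array([.5238,.112]);q=-.2195;X=np.array([np.cos(q),np.sin(q)]);Y=np.array([-X[1],X[0]])
im=f["pixels"].astype(int)
def prof(P0,P1,n):
    out=[]
    for i in range(n+1):
        a,b=(P0+(P1-P0)*i/n); p=proj(f,[*(J+X*a/1e3+Y*b/1e3),.046]); out.append(int(im[int(p[1]),int(p[0])].sum()) if 0<=p[0]<640 and 0<=p[1]<480 else -1)
    return out
for y in (74,65,55,45): print("y",y,"x from 0:",prof(np.array([0.,y]),np.array([60.,y]),60))
for x in (20,28): print("x",x,"y from 68:",prof(np.array([x,68.]),np.array([x,90.]),22))
E
```

```text
21.65 [0.52232384 0.12845502 0.03856908] [-12.73320078   1.92063119   6.8631175 ]
y 74 x from 0: [410, 405, 407, 411, 411, 411, 407, 423, 110, 155, 158, 159, 157, 158, 167, 163, 163, 165, 160, 171, 159, 159, 159, 155, 156, 167, 158, 163, 152, 160, 157, 161, 158, 151, 164, 157, 156, 152, 130, 128, 130, 134, 130, 156, 359, 371, 372, 375, 371, 378, 383, 384, 365, 395, 403, 365, 366, 358, 365, 363, 364]
y 65 x from 0: [410, 415, 410, 414, 409, 411, 408, 422, 113, 144, 154, 153, 163, 163, 173, 161, 171, 159, 165, 161, 156, 164, 153, 155, 161, 160, 159, 153, 164, 158, 155, 152, 154, 166, 155, 156, 153, 148, 128, 133, 126, 138, 135, 190, 362, 367, 373, 369, 382, 375, 374, 382, 381, 377, 371, 364, 366, 355, 364, 366, 363]
y 55 x from 0: [407, 412, 411, 409, 411, 408, 410, 423, 103, 121, 158, 166, 165, 154, 166, 160, 161, 155, 160, 158, 162, 164, 157, 142, 154, 157, 162, 154, 165, 153, 153, 155, 149, 158, 153, 154, 154, 145, 124, 115, 137, 132, 124, 185, 319, 365, 367, 371, 374, 377, 379, 381, 376, 381, 365, 365, 367, 362, 364, 359, 360]
y 45 x from 0: [406, 408, 412, 408, 406, 405, 408, 419, 108, 131, 166, 160, 161, 157, 157, 158, 164, 162, 171, 161, 158, 161, 151, 147, 154, 159, 154, 158, 148, 148, 155, 153, 159, 151, 159, 152, 157, 149, 137, 135, 134, 129, 140, 150, 337, 364, 374, 371, 371, 374, 382, 381, 379, 377, 367, 368, 364, 362, 360, 359, 366]
x 20 y from 68: [160, 152, 158, 154, 158, 156, 159, 168, 160, 169, 162, 137, 145, 257, 266, 270, 259, 265, 270, 280, 288, 283, 287]
x 28 y from 68: [153, 154, 162, 168, 161, 149, 152, 166, 160, 154, 162, 156, 164, 258, 261, 264, 260, 266, 282, 288, 289, 282, 282]
```

```bash
python3 -c "
from plant import r
print(r.finish_job())"
```

```text
the job is handed in; nothing more can be done
None
```

I handed the job in at about 21.7 s with the offcut in the scrap box and the blank seated square against the fence and stop. The closed fingers held it diagonally with about 14 N; the system did not report a verdict.

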